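# Load the module test carrier and lock it for the run

## Task

Draw the carrier's long retaining bolt fully back, then stand every I/O module that lies on the bench upright on a short thin end (26 x 60 mm) on the carrier's deck, a row of them side by side with the 60 mm width running from the rear rail to the bolt's line and square to it. When all stand, slide the bolt fully home through its keeper, and only then slide the selector grip on the small grey box fully to its run end stop (the left end, seen from the robot). Leave the modules standing, and leave the multimeter, screwdriver and terminal box where they are.

Things in the scene. Friction and masses are not known exactly. Their poses are not given: they have to be found in the camera images.
- carrier: fixed aluminium carrier; origin at its underside, below the row line. Its y runs along the row, x away from the robot. Flat deck: x -62 to 62 mm, y -120 to +104 mm, top 12 mm up. Rear rail at x 45 to 55 mm, top 35 mm up; end plate at y 92 to 104 mm (x -35 to 55), top 60 mm up; low lip at y -120 to -114 mm, top 28 mm up. A standing module's centre is 57 mm above the origin.
- deck (a point): point on the deck's top on the row line (carrier x = 0, y = 0; axes as the carrier). Modules stand with their 60 mm width along x, centred within 15 mm of x = 0, centres between y = -85 and +78 mm, close side by side along y (a pitch of 30 to 36 mm).
- keeper (a point): eye of the bolt's keeper, at carrier x = -46, y = -113 mm, 45 mm above the bench. The keeper block is 26 mm (x) by 12 mm (y), its top 61 mm up. The bolt runs along carrier y at this x and height.
- bolt (a joint): slide of the bolt in m: 0 = fully drawn back, 0.200 = fully home through the keeper; it grows as the bolt moves towards carrier -y. Friction 2.5 N, stays where left. A 10 mm round bar reaches 217 mm to -y from a 26 x 28 mm black carriage block on a track (34 mm wide, 12 mm high); drawn back, its tip is at carrier y = +85 mm. A stop block 67 mm high stands at y = 332 to 346 mm.
- bolt_grip (a point): gripping point of the bolt's upright knob: 16 mm (along carrier x) by 18 mm (along y), standing on the 60 mm high carriage; knob top 102 mm above the bench, this point 88 mm above it. It is at the carrier's x = -46 mm, y = 315 mm - joint value; its axes are parallel to the carrier's.
- selector_box: fixed grey control box 60 (x) x 130 (y) x 30 mm high, origin under its centre; a selector grip slides along its y.
- selector (a joint): selector slide in m: 0 = stop end (box -y), 0.070 = run end stop (box +y). Friction 1.5 N, stays where it is left.
- selector_grip (a point): gripping point of the selector grip, 14 mm (box x) by 16 mm (box y), its top 71 mm above the bench, its narrow part beginning 40 mm above the bench; this point is 58 mm above it, at box x = 0, y = -35 mm + joint value; axes parallel to the box's.
- multimeter: bystander: yellow multimeter 150 x 75 x 36 mm, origin at the centre of its underside. Leave alone.
- screwdriver: bystander: screwdriver beyond the carrier, lying. Leave alone.
- terminal_box: bystander: purple terminal box 50 x 75 x 40 mm beyond the carrier. Leave alone.
- module1: I/O module, a dark flat box 90 x 60 x 26 mm (0.16 kg, maybe absent: None) with grey terminal strips on one large face. Origin at its centre; x along the 90 mm length, y along the 60 mm width, z through the 26 mm thickness. At the start it lies flat on the bench (origin 13 mm up), its length roughly left-right. Either short end may become the foot.
- module2: I/O module, a dark flat box 90 x 60 x 26 mm (0.16 kg, maybe absent: None) with grey terminal strips on one large face. Origin at its centre; x along the 90 mm length, y along the 60 mm width, z through the 26 mm thickness. At the start it lies flat on the bench (origin 13 mm up), its length roughly left-right. Either short end may become the foot.
- module3: I/O module, a dark flat box 90 x 60 x 26 mm (0.16 kg, maybe absent: None) with grey terminal strips on one large face. Origin at its centre; x along the 90 mm length, y along the 60 mm width, z through the 26 mm thickness. At the start it lies flat on the bench (origin 13 mm up), its length roughly left-right. Either short end may become the foot.
- module4: I/O module, a dark flat box 90 x 60 x 26 mm (0.16 kg, maybe absent: None) with grey terminal strips on one large face. Origin at its centre; x along the 90 mm length, y along the 60 mm width, z through the 26 mm thickness. At the start it lies flat on the bench (origin 13 mm up), its length roughly left-right. Either short end may become the foot.

How it is judged:
On the way, in this order (a step that is already met when the one before it is completed fails the run):
1. the bolt is drawn fully back (value of joint bolt below 0.006 m), for 0.2 s.
2. every module stands upright on the carrier, released, the bolt still back ((angle between module1's own x axis and vertical below 0.12 rad or angle between module1's own x axis and vertical above 3.02 rad) and x of module1 in the frame of carrier between -0.018 and 0.018 m and y of module1 in the frame of carrier between -0.105 and 0.09 m and z of module1 in the frame of carrier between 0.052 and 0.062 m and angle between the y axis of each of module1, module2, module3, module4 and the x axis of carrier, either way round below 0.26 rad and linear speed of each of module1, module2, module3, module4 below 0.02 m/s and contact force between each of module1, module2, module3, module4 and the fingers below 0.1 N and (angle between module2's own x axis and vertical below 0.12 rad or angle between module2's own x axis and vertical above 3.02 rad) and x of module2 in the frame of carrier between -0.018 and 0.018 m and y of module2 in the frame of carrier between -0.105 and 0.09 m and z of module2 in the frame of carrier between 0.052 and 0.062 m and (angle between module3's own x axis and vertical below 0.12 rad or angle between module3's own x axis and vertical above 3.02 rad) and x of module3 in the frame of carrier between -0.018 and 0.018 m and y of module3 in the frame of carrier between -0.105 and 0.09 m and z of module3 in the frame of carrier between 0.052 and 0.062 m and (angle between module4's own x axis and vertical below 0.12 rad or angle between module4's own x axis and vertical above 3.02 rad) and x of module4 in the frame of carrier between -0.018 and 0.018 m and y of module4 in the frame of carrier between -0.105 and 0.09 m and z of module4 in the frame of carrier between 0.052 and 0.062 m and value of joint bolt below 0.02 m), for 0.3 s.
3. the bolt is fully home in its keeper with every module still standing (value of joint bolt above 0.194 m and (angle between module1's own x axis and vertical below 0.12 rad or angle between module1's own x axis and vertical above 3.02 rad) and x of module1 in the frame of carrier between -0.018 and 0.018 m and y of module1 in the frame of carrier between -0.105 and 0.09 m and z of module1 in the frame of carrier between 0.052 and 0.062 m and angle between the y axis of each of module1, module2, module3, module4 and the x axis of carrier, either way round below 0.26 rad and linear speed of each of module1, module2, module3, module4 below 0.02 m/s and contact force between each of module1, module2, module3, module4 and the fingers below 0.1 N and (angle between module2's own x axis and vertical below 0.12 rad or angle between module2's own x axis and vertical above 3.02 rad) and x of module2 in the frame of carrier between -0.018 and 0.018 m and y of module2 in the frame of carrier between -0.105 and 0.09 m and z of module2 in the frame of carrier between 0.052 and 0.062 m and (angle between module3's own x axis and vertical below 0.12 rad or angle between module3's own x axis and vertical above 3.02 rad) and x of module3 in the frame of carrier between -0.018 and 0.018 m and y of module3 in the frame of carrier between -0.105 and 0.09 m and z of module3 in the frame of carrier between 0.052 and 0.062 m and (angle between module4's own x axis and vertical below 0.12 rad or angle between module4's own x axis and vertical above 3.02 rad) and x of module4 in the frame of carrier between -0.018 and 0.018 m and y of module4 in the frame of carrier between -0.105 and 0.09 m and z of module4 in the frame of carrier between 0.052 and 0.062 m), for 0.2 s.
4. the selector is at its run end stop (value of joint bolt above 0.194 m and value of joint selector above 0.066 m), for 0.2 s.
At the end, for the whole second after the job is handed in: Every present module stands on a short end on the carrier's deck (within 0.12 rad of vertical, centre within 18 mm of the row line, square within 0.26 rad), released and at rest; the bolt is home (joint above 0.194 m), the selector at its run stop (above 0.066 m) (all of step 4 and (angle between module1's own x axis and vertical below 0.12 rad or angle between module1's own x axis and vertical above 3.02 rad) and x of module1 in the frame of carrier between -0.018 and 0.018 m and y of module1 in the frame of carrier between -0.105 and 0.09 m and z of module1 in the frame of carrier between 0.052 and 0.062 m and angle between the y axis of each of module1, module2, module3, module4 and the x axis of carrier, either way round below 0.26 rad and linear speed of each of module1, module2, module3, module4 below 0.02 m/s and contact force between each of module1, module2, module3, module4 and the fingers below 0.1 N and (angle between module2's own x axis and vertical below 0.12 rad or angle between module2's own x axis and vertical above 3.02 rad) and x of module2 in the frame of carrier between -0.018 and 0.018 m and y of module2 in the frame of carrier between -0.105 and 0.09 m and z of module2 in the frame of carrier between 0.052 and 0.062 m and (angle between module3's own x axis and vertical below 0.12 rad or angle between module3's own x axis and vertical above 3.02 rad) and x of module3 in the frame of carrier between -0.018 and 0.018 m and y of module3 in the frame of carrier between -0.105 and 0.09 m and z of module3 in the frame of carrier between 0.052 and 0.062 m and (angle between module4's own x axis and vertical below 0.12 rad or angle between module4's own x axis and vertical above 3.02 rad) and x of module4 in the frame of carrier between -0.018 and 0.018 m and y of module4 in the frame of carrier between -0.105 and 0.09 m and z of module4 in the frame of carrier between 0.052 and 0.062 m); the robot touches nothing.
It fails at once if the multimeter is displaced (distance of multimeter from where it was at the start of the episode above 0.02 m).
It fails at once if the screwdriver is displaced (distance of screwdriver from where it was at the start of the episode above 0.02 m).
It fails at once if the terminal_box is displaced (distance of terminal_box from where it was at the start of the episode above 0.02 m).
Of module1, module2, module3, module4 only 3 to 4 are there at a start; the rules pass over those that are not, and their reading is None.
At some moment in a run one of module1, module2, module3, module4 may be knocked a few centimetres aside while the robot is not near it.
Once in a run the grip may slacken for a moment while it holds something.
It also fails if it takes over 210 s, if anything falls off the work surface, if the arm or the gripper's body presses on something with over 40 N, if the wrist force passes 120 N, or if a joint passes its speed limit or range.

## Robot

A 6-joint arm with a two-finger parallel gripper is mounted at the origin on the work surface. World frame = base frame: x ahead of the robot, y to its left, z up, the work surface at z = 0. Lengths are in m, angles in rad, forces in N, time in s.
With the tool pointing down it reaches from about 0.3 to 0.875 m from the base axis. Payload 6.4 kg.
Tool frame: the origin (TCP) lies on the centre line of the jaws, within the pads' length; the fingertips stand 8 mm ahead of it and the grasp point (between the pads) lies 11 mm behind it; z points along the fingers, y is the line along which they close (so a half turn about z gives the same grasp; the last joint's range is limited). The gripper opens to 85 mm and grips with 20 to 120 N. Pads are 22 mm wide; open, the fingers measure 114 mm over their backs; the gripper's body (76 mm by 85 mm) begins 54 mm behind the grasp point. The pads swing forward as they close: fully open they stand 13 mm farther back than shut.
Start: joints at [1.012, 0.181, 1.607, -0, 1.354, -0.206], TCP at [0.199, 0.54, 0.239] pointing down, gripper open.
Joint ranges: [-2.99, 2.99], [-0.89, 2.07], [0.3, 2.58], [-1.14, 4.28], [0, 2.63], [-3.12, 3.12]. Speed limits (rad/s): [2.57, 2.57, 3.01, 3.14, 3.14, 3.14].

## Interface

Orientations are given as a unit quaternion [w, x, y, z].
In Python, from bench import ctrl gives the robot as it stands.
- The arm moves only by the shell command python3 -m handwheel 'ROWS' [OPENING]. ROWS is JSON, a list that holds one entry, the list of rows, each a list of 4 numbers: the shift along the tool's x, y, z each as a share of 20 cm, from -1 to 1, then the turn about the tool's z as a share of 1.5 rad, from -1 to 1. In form: [[[x, y, z, twist], ...]]. A call has 1 to 10 rows; each row is the pose to reach, as a shift and turn from the pose commanded when the call began, along the tool's axes at that moment; what a row does not reach only later rows make up. A row lasts 1/8 s, in which the tool goes at most 62.5 mm and 10.7 degrees, less where a joint would pass 70% of its speed; a pose out of reach is approached as far as the arm can. A call with a number of a shift or a turn outside -1 to 1 is refused whole. A call with a gripper value outside its range is refused whole. OPENING is the finger opening in mm, from 0 to 85.4, set as the call begins (- or left out, the last holds). The fingers move at their own pace and stop on an object; the grip force is fixed at half the most. Time passes only in rows, so rows that repeat a pose let the fingers close. It gives the time, the measured TCP pose, the force, the opening and the grip force at its end, in the units of the state.
- ctrl.get_obs(): the state, without advancing time (a new reading comes with each control period).
- ctrl.camera(name): name is "scene" or "top" or "wrist"; returns a dict with "color" (420x560x3 uint8, red, green, blue), "range_z" (420x560 float32, m along the optical axis (not along the pixel's ray), 0 where there is no reading), "K" (3x3 intrinsics, pixels), "distortion" ([k1, k2, p1, p2, k3] as OpenCV has them; the pictures are not rectified), "pose" (4x4, takes a point from camera to world coordinates); the wrist camera has in their place "T_tool_cam" (4x4, takes a point from camera to tool coordinates, whose origin is the TCP and whose axes are the flange's). Camera axes: x right, y down, z forward; pixel columns grow to the right and rows downward; lengths in m; the calibration is good to about 2 mm. A picture is of the moment at which its call begins: read the wrist's pose just before it.
- ctrl.hand_in(): hands the job in; it is judged then, once.
The state is a dict: "time_s": time; "q": joint angles; "dq": joint speeds; "joint_efforts": joint torques, N m; "eef_pos": TCP position; "eef_rot": TCP orientation; "wrist_force": force on the tool from outside, world axes, zero at the start; "torque": the same for the moment, N m; "opening": opening from 0.0 (shut) to 1.0 (fully open); "grasp_force": force on a finger pad.
Only numpy, scipy, OpenCV 4.12 (cv2) and the standard library are available. Lean on these libraries where they do the work, as an engineer would, in place of code of your own. Each camera call takes 0.05 s, during which the arm holds its last target. There are 200 camera calls.

## Working session

There is one attempt and no reset: what is moved stays moved. The work goes in short steps, Python scripts to look and compute and a shell command to move; the robot and the scene stay as the last step left them, time stands still between calls to the robot, and variables do not carry over. Pictures are saved under pics/ and viewed, at most 14 in all, crops included, and the job is handed in when it is done.

```bash
ls; mkdir -p pics; cat > h.py <<'E'
import numpy as np, cv2, json
from bench import ctrl
def cloud(n):
    c=ctrl.camera(n); z=c["range_z"]; h,w=z.shape
    u,v=np.meshgrid(np.arange(w),np.arange(h))
    p=cv2.undistortPoints(np.stack([u,v],-1).reshape(-1,1,2).astype(np.float64),np.array(c["K"]),np.array(c["distortion"])).reshape(h,w,2)
    P=np.dstack([p[...,0]*z,p[...,1]*z,z]); T=np.array(c["pose"]) if "pose" in c else None
    if T is not None: P=P@T[:3,:3].T+T[:3,3]
    P[z==0]=np.nan
    return c,P
def save(c,f): cv2.imwrite(f,c["color"][...,::-1])
E
python3 - <<'E'
from h import *
for n in("top","scene"):
    c,P=cloud(n); save(c,f"pics/{n}0.png"); np.save(f"{n}0.npy",P); print(n,np.round(c["pose"],3).tolist())
o=ctrl.get_obs(); print(o)
E
```

```text
pics
top [[0.026, -0.978, 0.207, 0.361], [-1.0, -0.026, 0.003, 0.062], [0.003, -0.207, -0.978, 1.321], [0.0, 0.0, 0.0, 1.0]]
scene [[-0.223, 0.74, -0.634, 1.353], [0.975, 0.18, -0.133, 0.202], [0.015, -0.648, -0.761, 0.992], [0.0, 0.0, 0.0, 1.0]]
{'time_s': 0.1, 'q': array([ 1.01168747e+00,  1.81510695e-01,  1.60790600e+00,  2.67678189e-05,
        1.35381501e+00, -2.06316709e-01]), 'dq': array([ 4.03284559e-04, -2.91326619e-03, -5.21467758e-03,  6.36906076e-05,
        1.00251155e-03,  1.93334687e-03]), 'joint_efforts': array([ 8.13910833e-05, -4.45880949e+01, -3.52231336e+01, -3.22948645e-04,
        4.20459794e-03, -2.05373476e-05]), 'eef_pos': array([0.19839342, 0.53916876, 0.2384505 ]), 'eef_rot': array([-3.18165867e-04,  1.75485508e-01,  9.84481673e-01, -7.55360092e-04]), 'wrist_force': array([-1.01126084,  0.27352885, -0.60885145]), 'torque': array([ 0.00194062,  0.04249665, -0.03478811]), 'grasp_force': 0.0, 'opening': 0.9981356779655043}
```

View pics/top0.png

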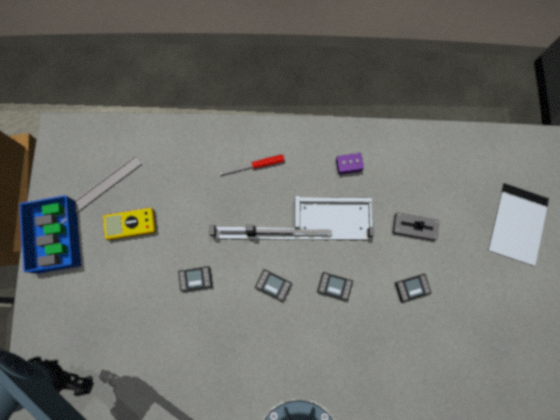

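View pics/scene0.png

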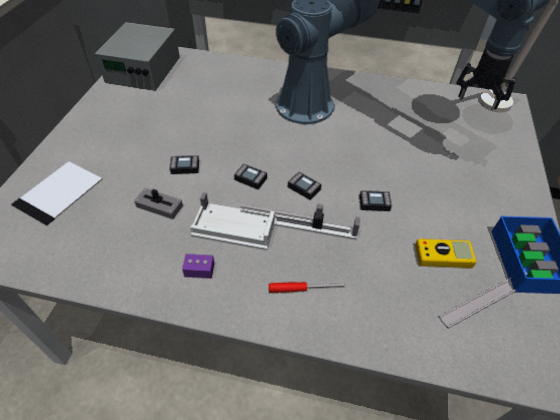

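Top picture: four modules at px (195,279), (273,285), (335,286), (412,288). Carrier is at (333,218), knob about (251,231), selector box (416,226) with its grip right of centre. The multimeter, screwdriver and terminal box are clear of the route.

```bash
cat >> h.py <<'E'
def rect(pts):  # centre, long side, short side, yaw of long side (world), subpixel of cloud via grid-free minAreaRect
    (c,s,a)=cv2.minAreaRect((pts[:,:2]*1000).astype(np.float32))
    a=np.radians(a); 
    if s[0]<s[1]: s=(s[1],s[0]); a+=np.pi/2
    a=(a+np.pi/2)%np.pi-np.pi/2
    return np.round([c[0],c[1],s[0],s[1]],1).tolist()+[round(a,3)]
def blob(P,win,lo,hi):
    u0,u1,v0,v1=win; q=P[v0:v1,u0:u1].reshape(-1,3); q=q[(q[:,2]>lo)&(q[:,2]<hi)]
    return q
E
python3 - <<'E'
from h import *
P=np.load("top0.npy"); print("bench z",np.nanmedian(P[300:330,200:400,2]))
for n,w in dict(m_a=(172,218,258,300),m_b=(250,298,263,305),m_c=(312,358,266,306),m_d=(390,436,268,306)).items():
    q=blob(P,w,.018,.04); print(n,len(q),rect(q),q.mean(0).round(4),np.median(q[:,2]).round(4))
q=blob(P,(385,445,205,245),.02,.04); print("box",len(q),rect(q),np.median(q[:,2]))
q=blob(P,(385,445,205,245),.05,.09); print("sel",len(q),q.mean(0),q.max(0),q.min(0))
q=blob(P,(205,290,215,250),.085,.12); print("knob",len(q),q.mean(0),q.max(0),q.min(0))
q=blob(P,(205,230,215,250),.05,.085); print("stop",len(q),q.mean(0),q.max(0),q.min(0))
q=blob(P,(355,385,190,250),.05,.085); print("keeper",len(q),q.mean(0),q.max(0),q.min(0))
q=blob(P,(290,380,190,250),.008,.018); print("deck",len(q),rect(q),np.median(q[:,2]))
q=blob(P,(290,380,190,215),.03,.04); print("rail",len(q),rect(q),np.median(q[:,2]))
q=blob(P,(285,310,190,250),.05,.07); print("endplate",len(q),rect(q))
q=blob(P,(285,330,225,238),.04,.056); print("bar",len(q),rect(q))
E
```

```text
bench z 0.0009994497883363263
m_a 683 [434.8, 304.5, 92.6, 60.2, np.float64(-1.381)] [0.4351 0.3032 0.0264] 0.0265
m_b 666 [424.4, 80.4, 87.9, 60.4, np.float64(1.116)] [0.4238 0.0806 0.0269] 0.027
m_c 695 [425.0, -94.4, 91.5, 60.8, np.float64(1.306)] [ 0.4247 -0.0943  0.027 ] 0.0272
m_d 683 [426.0, -319.9, 92.6, 61.3, np.float64(-1.278)] [ 0.4257 -0.3184  0.0271] 0.0271
box 844 [604.0, -333.1, 130.7, 62.5, np.float64(1.425)] 0.030643507755544253
sel 45 [ 0.60241953 -0.33410881  0.06619261] [ 0.61068646 -0.32706184  0.07666523] [ 0.59548357 -0.34244275  0.05008173]
knob 39 [0.57366689 0.14814371 0.10134962] [0.58088578 0.15741849 0.10711761] [0.56629617 0.14048821 0.0966162 ]
stop 61 [0.57147206 0.25483217 0.06597228] [0.58708374 0.26285897 0.07135423] [0.55646776 0.24862614 0.05047776]
keeper 46 [ 0.58058055 -0.19360536  0.06041355] [ 0.59422702 -0.18739236  0.06618933] [ 0.56723298 -0.20123032  0.05130959]
deck 2354 [628.2, -90.4, 253.2, 150.4, np.float64(-1.546)] 0.012711954531058889
rail 282 [655.6, -87.4, 226.5, 49.1, np.float64(-1.539)] 0.03508654003425926
endplate 160 [623.9, 15.5, 103.0, 65.1, np.float64(0.018)]
bar 138 [581.3, -12.7, 125.5, 16.8, np.float64(-1.553)]
```

```bash
cat > plan.py <<'E'
import sys
from h import *
def cur():
    o=ctrl.get_obs(); w,x,y,z=o["eef_rot"]; return o,np.array(o["eef_pos"]),2*np.arctan2(y,x)-np.pi/2
if __name__=="__main__":
    o,p,f=cur(); t=np.array([float(a) for a in sys.argv[1:4]]); tf=float(sys.argv[4])
    d=t-p; s=[(-np.sin(f)*d[0]+np.cos(f)*d[1])/.2,(np.cos(f)*d[0]+np.sin(f)*d[1])/.2,-d[2]/.2,(f-tf)/1.5]
    n=int(np.ceil(max(np.abs(s[:3]).max(),1e-9)))
    print("t",round(o["time_s"],2),"tcp",p.round(4),"phi",round(f,3),"shares",np.round(s,3),"split",n,np.round(np.array(s[:3])/n,3),"rows>=",np.abs(d).max()/.0625,abs(f-tf)/.187,"F",np.round(o["wrist_force"],1))
E
python3 plan.py .5737 .148 .2 .02
```

```text
t 0.1 tcp [0.1984 0.5392 0.2385] phi 1.218 shares [-2.437 -1.187  0.192  0.799] split 3 [-0.812 -0.396  0.064] rows>= 6.258700210800717 6.406408509564038 F [-1.   0.3 -0.6]
```

```bash
python3 -m handwheel '[[[-0.81,-0.4,0.06,0.8],[-0.81,-0.4,0.06,0.8],[-0.81,-0.4,0.06,0.8],[-0.81,-0.4,0.06,0.8],[-0.81,-0.4,0.06,0.8],[-0.81,-0.4,0.06,0.8],[-0.81,-0.4,0.06,0.8],[-0.81,-0.4,0.06,0.8]]]' 40; python3 plan.py .5737 .148 .2 .02
```

```text
time_s: 1.1
eef_pos: [0.3229, 0.4084, 0.2269]
eef_rot: [-0.0, 0.7, 0.714, -0.0]
wrist_force: [-0.1, -0.2, -0.2]
opening: 0.465
grasp_force: 0.0
t 1.1 tcp [0.3229 0.4084 0.2269] phi 0.019 shares [-1.325e+00  1.230e+00  1.350e-01 -1.000e-03] split 2 [-0.663  0.615  0.067] rows>= 4.165738709868307 0.006966887964909877 F [-0.1 -0.2 -0.2]
```

```bash
python3 -m handwheel '[[[-0.66,0.62,0.07,0],[-0.66,0.62,0.07,0],[-0.66,0.62,0.07,0],[-0.66,0.62,0.07,0]]]'; python3 -m handwheel '[[[-0.66,0.62,0.07,0],[-0.66,0.62,0.07,0],[-0.66,0.62,0.07,0],[-0.66,0.62,0.07,0],[-0.66,0.62,0.07,0]]]'; python3 plan.py .5737 .148 .077 .02
python3 - <<'E'
from h import *
c,P=cloud("wrist"); save(c,"pics/w1.png"); print(np.round(c["T_tool_cam"],3).tolist())
E
```

```text
time_s: 1.6
eef_pos: [0.4515, 0.276, 0.2128]
eef_rot: [0.0, 0.702, 0.712, -0.0]
wrist_force: [-0.0, 1.2, 0.4]
opening: 0.465
grasp_force: 0.0
time_s: 2.22
eef_pos: [0.5748, 0.1501, 0.1989]
eef_rot: [-0.001, 0.7, 0.714, -0.0]
wrist_force: [-0.8, 0.1, -0.6]
opening: 0.468
grasp_force: 0.0
t 2.23 tcp [0.5748 0.1501 0.1989] phi 0.019 shares [-0.01  -0.006  0.609 -0.001] split 1 [-0.01  -0.006  0.609] rows>= 1.949688394597737 0.005066717199662109 F [-0.8  0.1 -0.6]
[[0.0, -0.956, -0.293, 0.075], [1.0, 0.0, -0.0, 0.0], [0.0, -0.293, 0.956, -0.135], [0.0, 0.0, 0.0, 1.0]]
```

View pics/w1.png

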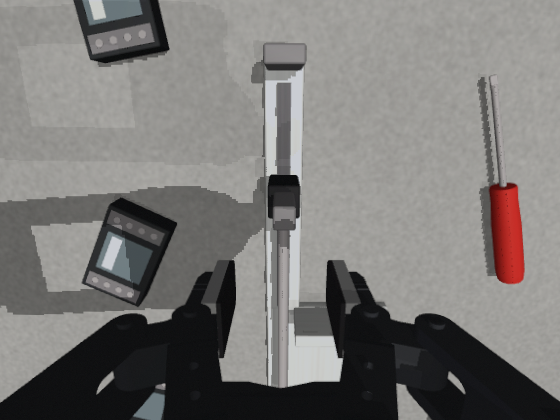

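Wrist view: knob top at px (284,216), jaws' centre column about 281, so laterally aligned. I'll lower and check the knob with the wrist depth.

```bash
cat >> h.py <<'E'
from scipy.spatial.transform import Rotation as R
def wrist():
    o=ctrl.get_obs(); w,x,y,z=o["eef_rot"]; c,P=cloud("wrist")
    T=np.array(c["T_tool_cam"]); P=P@T[:3,:3].T+T[:3,3]
    return c,P@R.from_quat([x,y,z,w]).as_matrix().T+np.array(o["eef_pos"])
E
python3 - <<'E'
from h import *
c,P=wrist()
def s(n,w,lo,hi):
    q=blob(P,w,lo,hi); print(n,len(q),((q.max(0)+q.min(0))/2).round(4),q.mean(0).round(4),np.ptp(q,axis=0).round(4))
s("knob",(265,305,170,235),.097,.107); s("stop",(255,315,30,100),.062,.072); s("bar",(270,298,260,340),.04,.055)
s("mod",(70,190,190,310),.022,.03)
E
```

```text
knob 591 [0.5775 0.1488 0.1005] [0.5774 0.1494 0.102 ] [0.0156 0.018  0.0068]
stop 932 [0.576  0.2573 0.0662] [0.5758 0.2572 0.0672] [0.0296 0.0143 0.0069]
bar 896 [0.5836 0.0519 0.0474] [0.5795 0.0526 0.049 ] [0.0194 0.0841 0.0146]
mod 5505 [0.4282 0.0813 0.0257] [0.4293 0.0839 0.0266] [0.0905 0.1051 0.0073]
```

```bash
python3 -m handwheel '[[[0,-0.01,0.3,0],[0,-0.01,0.6,0],[-0.01,-0.01,0.61,0],[-0.01,-0.01,0.61,0]]]'; python3 -m handwheel '[[[0,0,0,0],[0,0,0,0],[0,0,0,0],[0,0,0,0]]]' 5
```

```text
time_s: 2.82
eef_pos: [0.5747, 0.1478, 0.0794]
eef_rot: [0.001, 0.7, 0.714, 0.001]
wrist_force: [1.2, -0.3, 0.5]
opening: 0.464
grasp_force: 0.0
time_s: 3.32
eef_pos: [0.5771, 0.1474, 0.0809]
eef_rot: [0.002, 0.701, 0.713, 0.003]
wrist_force: [4.2, 2.5, 7.0]
opening: 0.176
grasp_force: 62.1
```

```bash
python3 -m handwheel '[[[0.1,0,0,0],[0.2,0,0,0],[0.3,0,0,0],[0.4,0,0,0],[0.43,0,0,0],[0.44,0,0,0],[0.45,0,0,0],[0.45,0,0,0],[0.45,0,0,0]]]'
```

```text
time_s: 4.45
eef_pos: [0.5757, 0.2328, 0.0809]
eef_rot: [0.004, 0.701, 0.713, 0.0]
wrist_force: [3.1, -18.4, 11.4]
opening: 0.172
grasp_force: 62.6
```

```bash
python3 -m handwheel '[[[0,0,0,0],[0,0,0,0],[0,0,-0.3,0],[0,0,-0.6,0],[0,0,-0.6,0]]]' 85; python3 plan.py .428 .082 .2 -.455
```

```text
time_s: 5.08
eef_pos: [0.5755, 0.2384, 0.2041]
eef_rot: [0.003, 0.7, 0.714, 0.005]
wrist_force: [0.3, 0.6, -0.2]
opening: 0.992
grasp_force: 0.0
t 5.08 tcp [0.5755 0.2384 0.2041] phi 0.019 shares [-0.768 -0.752  0.021  0.316] split 1 [-0.768 -0.752  0.021] rows>= 2.5031156663399896 2.5345533615966493 F [ 0.3  0.6 -0.2]
```

```bash
python3 -m handwheel '[[[-0.77,-0.75,0.02,0.32],[-0.77,-0.75,0.02,0.32],[-0.77,-0.75,0.02,0.32],[-0.77,-0.75,0.02,0.32],[-0.77,-0.75,0.02,0.32],[-0.77,-0.75,0.02,0.32]]]'
cat >> h.py <<'E'
def module(P,c0,rad=.075,lo=.018,hi=.036):
    q=P.reshape(-1,3); q=q[(q[:,2]>lo)&(q[:,2]<hi)&(np.hypot(q[:,0]-c0[0],q[:,1]-c0[1])<rad)]
    r=rect(q); return r, round(float(np.median(q[:,2])),4), len(q)
E
python3 - <<'E'
from h import *
c,P=wrist(); save(c,"pics/w2.png"); print(module(P,(.428,.082)))
E
python3 plan.py .428 .082 .2 -.455
```

```text
time_s: 5.82
eef_pos: [0.4254, 0.0808, 0.1932]
eef_rot: [-0.0, 0.85, 0.527, 0.0]
wrist_force: [-0.1, 1.3, -0.2]
opening: 0.998
grasp_force: 0.0
([427.7, 81.0, 90.4, 60.2, np.float64(1.134)], 0.0267, 6899)
t 5.88 tcp [0.4255 0.0809 0.1932] phi -0.461 shares [ 0.01   0.009 -0.034 -0.004] split 1 [ 0.01   0.009 -0.034] rows>= 0.10824069650175838 0.03393986413872142 F [ 1.1  0.3 -0.8]
```

View pics/w2.png

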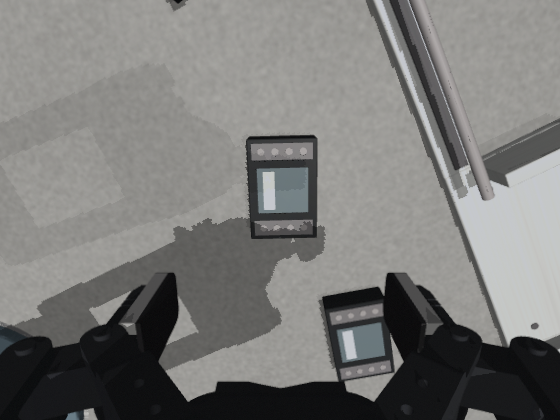

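Wrist view: module b is centred at px (284,187), clean, measured 90.4 × 60.2 mm. It's square between the jaws.

```bash
python3 plan.py .4404 .1082 .012 -.437
```

```text
t 5.88 tcp [0.4255 0.0809 0.1932] phi -0.461 shares [ 0.155  0.006  0.906 -0.016] split 1 [0.155 0.006 0.906] rows>= 2.8997593034982416 0.13019654863070013 F [ 1.1  0.3 -0.8]
```

```bash
python3 -m handwheel '[[[0.155,0.01,0.25,-0.02],[0.155,0.01,0.5,-0.02],[0.155,0.01,0.75,-0.02],[0.155,0.01,0.85,-0.02],[0.155,0.01,0.9,-0.02],[0.155,0.01,0.905,-0.02],[0.155,0.01,0.905,-0.02]]]'; python3 -m handwheel '[[[0,0,0,0],[0,0,0,0],[0,0,0,0],[0,0,0,0]]]' 50
```

```text
time_s: 6.75
eef_pos: [0.4416, 0.1074, 0.0131]
eef_rot: [0.0, 0.842, 0.539, 0.001]
wrist_force: [-0.1, 0.1, -0.2]
opening: 0.997
grasp_force: 0.0
time_s: 7.25
eef_pos: [0.4415, 0.1072, 0.0135]
eef_rot: [0.0, 0.842, 0.539, 0.001]
wrist_force: [-1.4, -0.1, 6.5]
opening: 0.687
grasp_force: 64.4
```

```bash
python3 -m handwheel '[[[-0.01,0,-0.048,0],[-0.03,0,-0.096,0],[-0.053,0,-0.14,0],[-0.083,0,-0.18,0],[-0.118,0,-0.215,0],[-0.156,0,-0.247,0],[-0.156,0,-0.247,0]]]'
python3 - <<'E'
from h import *
c,P=wrist(); save(c,"pics/w3.png")
E
```

```text
time_s: 8.12
eef_pos: [0.4277, 0.0783, 0.0622]
eef_rot: [0.0, 0.842, 0.539, 0.0]
wrist_force: [-1.0, 0.0, -1.2]
opening: 0.686
grasp_force: 64.5
```

View pics/w3.png

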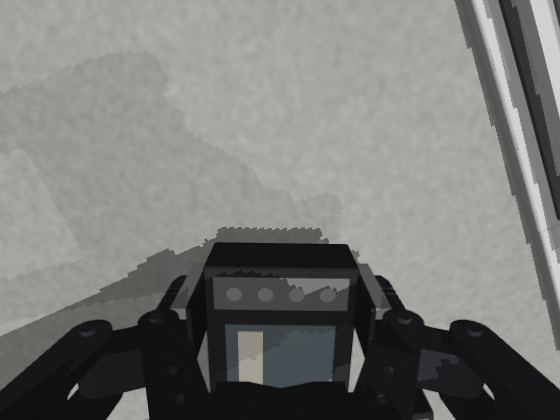

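The module is held: end edge at row 245, screen at (280,350), seen between the jaws. I'll get the tilt from depth.

```bash
cat >> h.py <<'E'
def tilt(win=(245,315,285,375)):
    """tilt of held module's large face: angle of its normal from vertical (deg) + centre"""
    c,P=wrist(); u0,u1,v0,v1=win; q=P[v0:v1,u0:u1].reshape(-1,3); q=q[np.isfinite(q).all(1)]
    m=np.median(q,axis=0); q=q[np.linalg.norm(q-m,axis=1)<.06]
    _,s,V=np.linalg.svd(q-q.mean(0),full_matrices=False); n=V[2]*np.sign(V[2][2] or 1)
    print("tilt",np.degrees(np.arccos(n[2])).round(1),"n",n.round(3),"ctr",q.mean(0).round(4),"rms",(s[2]/len(q)**.5).round(5),len(q)); return c,P
E
python3 -c "
from h import *
tilt()"
```

```text
tilt 0.4 n [ 0.005 -0.005  1.   ] ctr [0.4223 0.0674 0.0752] rms 0.00058 6276
```

```bash
python3 -m handwheel '[[[0,0,-0.1,0],[0,0,-0.115,0],[0,0,-0.115,0]]]' 58; python3 -m handwheel '[[[0,0,0,0],[0,0,0,0]]]' 58.6;  python3 -m handwheel '[[[0,0,0,0],[0,0,0,0]]]' 59; python3 -c "
from h import *
tilt()"
```

```text
time_s: 8.6
eef_pos: [0.4275, 0.079, 0.0845]
eef_rot: [0.0, 0.842, 0.539, 0.0]
wrist_force: [-0.4, 1.3, -2.1]
opening: 0.686
grasp_force: 64.8
time_s: 8.85
eef_pos: [0.4271, 0.0789, 0.0841]
eef_rot: [-0.0, 0.842, 0.539, -0.0]
wrist_force: [-0.3, 0.9, -0.3]
opening: 0.69
grasp_force: 56.4
time_s: 9.1
eef_pos: [0.4275, 0.0789, 0.0846]
eef_rot: [-0.0, 0.842, 0.539, -0.0]
wrist_force: [-0.8, 0.3, -2.1]
opening: 0.695
grasp_force: 40.8
tilt 0.3 n [ 0.004 -0.004  1.   ] ctr [0.4223 0.0678 0.0981] rms 0.00058 6280
```

```bash
python3 -m handwheel '[[[0,0,0,0],[0,0,0,0]]]' 59.5;  python3 -m handwheel '[[[0,0,0,0],[0,0,0,0]]]' 59.7; python3 -c "
from h import *
tilt()"
```

```text
time_s: 9.4
eef_pos: [0.4275, 0.0789, 0.0847]
eef_rot: [0.0, 0.842, 0.539, 0.0]
wrist_force: [0.4, 0.5, -1.0]
opening: 0.699
grasp_force: 22.4
time_s: 9.65
eef_pos: [0.4275, 0.0789, 0.0847]
eef_rot: [0.0, 0.842, 0.539, 0.0]
wrist_force: [0.6, 0.4, -1.6]
opening: 0.701
grasp_force: 15.6
tilt 0.4 n [ 0.003 -0.006  1.   ] ctr [0.4225 0.068  0.0984] rms 0.00058 6272
```

```bash
python3 -m handwheel '[[[0,0,0,0],[0,0,0,0]]]' 59.85;  python3 -m handwheel '[[[0,0,0,0],[0,0,0,0]]]' 59.95; python3 -c "
from h import *
tilt()"
```

```text
time_s: 9.95
eef_pos: [0.4275, 0.0789, 0.0847]
eef_rot: [0.0, 0.842, 0.539, 0.0]
wrist_force: [-0.4, -0.8, -1.3]
opening: 0.701
grasp_force: 11.0
time_s: 10.2
eef_pos: [0.4275, 0.0789, 0.0847]
eef_rot: [-0.0, 0.842, 0.539, -0.0]
wrist_force: [0.2, 0.2, -1.0]
opening: 0.7
grasp_force: 8.1
tilt 0.6 n [ 0.002 -0.01   1.   ] ctr [0.4224 0.068  0.0984] rms 0.00057 6271
```

```bash
python3 -m handwheel '[[[0,0,0,0],[0,0,0,0]]]' 60.05;  python3 -c "
from h import *
tilt()";  python3 -m handwheel '[[[0,0,0,0],[0,0,0,0]]]' 60.1; python3 -c "
from h import *
tilt()"
```

```text
time_s: 10.5
eef_pos: [0.4274, 0.0789, 0.0846]
eef_rot: [-0.0, 0.842, 0.539, -0.0]
wrist_force: [-0.3, 0.9, -1.0]
opening: 0.705
grasp_force: 0.8
tilt 0.1 n [-0.    -0.002  1.   ] ctr [ 3.898e-01 -1.700e-03  3.000e-04] rms 0.00058 5154
time_s: 10.8
eef_pos: [0.4277, 0.0788, 0.0848]
eef_rot: [0.0, 0.842, 0.539, 0.0]
wrist_force: [0.2, -0.2, -0.4]
opening: 0.701
grasp_force: 0.1
tilt 0.1 n [-0.    -0.002  1.   ] ctr [3.928e-01 4.100e-03 3.000e-04] rms 0.00057 6279
```

```bash
python3 -m handwheel '[[[0,0,0,0]]]' 58.6; python3 - <<'E'
from h import *
c,P=wrist(); d,Q=cloud("scene")
cv2.imwrite("pics/w4.png",np.hstack([cv2.resize(c["color"],(480,360)),cv2.resize(d["color"][120:240,170:330],(320,240)).repeat(1,0) if 0 else cv2.copyMakeBorder(cv2.resize(d["color"][120:240,200:360],(320,240)),0,120,0,0,cv2.BORDER_CONSTANT)])[...,::-1])
E
```

```text
time_s: 10.98
eef_pos: [0.4278, 0.0787, 0.0849]
eef_rot: [0.0, 0.842, 0.539, 0.0]
wrist_force: [-0.0, -0.0, 1.2]
opening: 0.691
grasp_force: 1.5
```

View pics/w4.png

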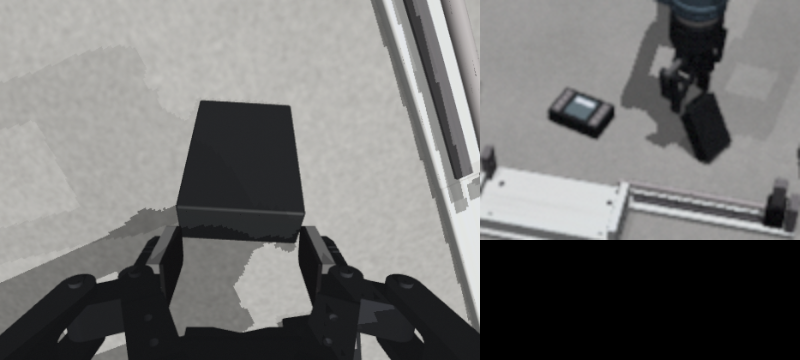

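```bash
python3 - <<'E'
from h import *
c,P=tilt((240,330,130,230)); 
q=P[120:280,200:360].reshape(-1,3); q=q[q[:,2]>.008]; print(q.min(0).round(3),q.max(0).round(3)); 
for r in (125,160,200,236,245,260,275): print(r,P[r,285].round(4))
E
```

```text
tilt 60.2 n [0.403 0.768 0.497] ctr [0.4471 0.1153 0.0565] rms 0.00042 8965
[0.401 0.068 0.013] [0.484 0.149 0.1  ]
125 [0.4566 0.1346 0.0205]
160 [0.45   0.1208 0.0453]
200 [0.4439 0.1083 0.0691]
236 [0.4396 0.0995 0.0873]
245 [0.4387 0.0976 0.0917]
260 [0.4352 0.0897 0.0867]
275 [0.4312 0.0807 0.0807]
```

```bash
python3 -m handwheel '[[[0,0,0,0],[0,0,0,0]]]' 58.6; python3 -c "
from h import *
tilt((240,330,130,230))";python3 -m handwheel '[[[0,0,0,0],[0,0,0,0]]]' 60.02;  python3 -c "
from h import *
c,P=tilt((240,330,190,230)); save(c,'pics/w5.png')"
```

```text
time_s: 11.38
eef_pos: [0.4277, 0.0788, 0.0848]
eef_rot: [0.0, 0.842, 0.539, 0.0]
wrist_force: [0.6, -1.4, 3.2]
opening: 0.695
grasp_force: 1.8
tilt 60.2 n [0.403 0.768 0.497] ctr [0.4471 0.1153 0.0564] rms 0.00042 8956
time_s: 11.68
eef_pos: [0.4272, 0.079, 0.0845]
eef_rot: [-0.0, 0.842, 0.539, -0.0]
wrist_force: [0.0, -0.6, 0.5]
opening: 0.703
grasp_force: 0.3
tilt 59.7 n [0.434 0.747 0.504] ctr [0.442  0.106  0.0728] rms 0.00046 3587
```

View pics/w5.png

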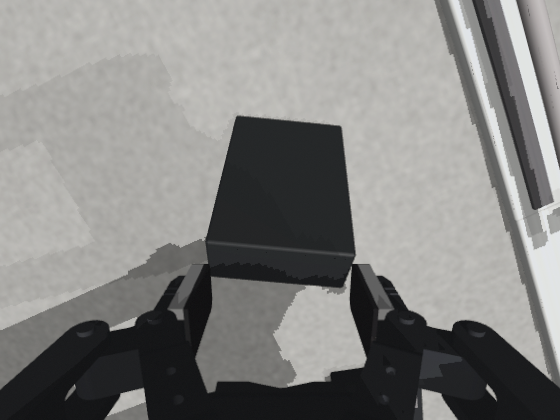

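The module swung past upright and slid 10 mm to the bench. It now leans on the pads by its top corner (edge at px row 245). I'll let it lie down and retry with a slightly firmer hinge grip, around 4 N.

```bash
python3 -m handwheel '[[[0,0,0,0],[0,0,0,0],[0,0,-0.3,0],[0,0,-0.6,0],[0,0,-0.6,0]]]' 85; python3 - <<'E'
from h import *
c,P=wrist(); save(c,"pics/w6.png"); print(module(P,(.43,.08),.09))
E
python3 plan.py .43 .08 .2 -.437
```

```text
time_s: 12.35
eef_pos: [0.4309, 0.0787, 0.2098]
eef_rot: [0.003, 0.842, 0.539, 0.004]
wrist_force: [-0.4, 0.2, 0.3]
opening: 0.99
grasp_force: 0.0
([424.4, 76.5, 90.4, 60.3, np.float64(1.046)], 0.0263, 6191)
t 12.4 tcp [0.4291 0.0788 0.207 ] phi -0.432 shares [0.007 0.002 0.035 0.003] split 1 [0.007 0.002 0.035] rows>= 0.11212936095030646 0.027255500625945873 F [ 0.5 -0.3  0.1]
```

View pics/w6.png

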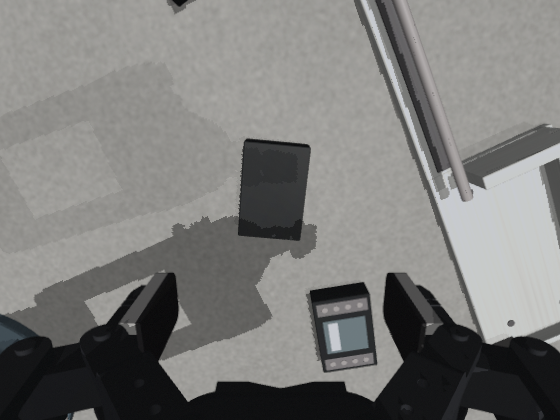

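Module b is flat again at px (274,190), back face up, measured 90.4 × 60.3 mm.

```bash
python3 plan.py .4409 .105 .012 -.525
```

```text
t 12.4 tcp [0.4291 0.0788 0.207 ] phi -0.432 shares [ 0.144 -0.001  0.975  0.062] split 1 [ 0.144 -0.001  0.975] rows>= 3.1201293609503065 0.49784373592006365 F [ 0.5 -0.3  0.1]
```

```bash
python3 -m handwheel '[[[0.144,0,0.25,0.06],[0.144,0,0.5,0.06],[0.144,0,0.75,0.06],[0.144,0,0.9,0.06],[0.144,0,0.97,0.06],[0.144,0,0.975,0.06],[0.144,0,0.975,0.06]]]'; python3 -m handwheel '[[[0,0,0,0],[0,0,0,0],[0,0,0,0],[0,0,0,0],[0,0,-0.2,0],[0,0,-0.38,0],[0,0,-0.38,0]]]' 58; python3 -m handwheel '[[[0,0,0,0],[0,0,0,0],[0,0,0,0]]]' 59.9;python3 -m handwheel '[[[0,0,0,0],[0,0,0,0]]]' 59.96; python3 -c "
from h import *
tilt()"
```

```text
time_s: 13.28
eef_pos: [0.4403, 0.105, 0.0105]
eef_rot: [0.0, 0.866, 0.501, 0.001]
wrist_force: [-0.1, 0.5, -0.5]
opening: 1.0
grasp_force: 0.0
time_s: 14.15
eef_pos: [0.4423, 0.105, 0.0888]
eef_rot: [0.002, 0.866, 0.501, 0.003]
wrist_force: [-0.7, 0.4, -1.4]
opening: 0.692
grasp_force: 53.9
time_s: 14.52
eef_pos: [0.4387, 0.105, 0.0846]
eef_rot: [-0.001, 0.866, 0.501, -0.001]
wrist_force: [0.7, 0.2, -1.4]
opening: 0.7
grasp_force: 4.3
time_s: 14.78
eef_pos: [0.4395, 0.105, 0.0854]
eef_rot: [-0.0, 0.866, 0.501, -0.0]
wrist_force: [1.2, -0.8, -1.5]
opening: 0.702
grasp_force: 1.0
tilt 0.2 n [-0.001 -0.003  1.   ] ctr [0.3934 0.0258 0.0004] rms 0.00058 4813
```

```bash
python3 -m handwheel '[[[0,0,0,0],[0,0,0,0]]]' 58; python3 - <<'E'
from h import *
c,P=wrist(); save(c,"pics/w7.png")
for r in range(120,330,15): print(r,P[r,280].round(4))
E
```

```text
time_s: 15.08
eef_pos: [0.4396, 0.1051, 0.0858]
eef_rot: [-0.0, 0.866, 0.501, 0.0]
wrist_force: [-1.3, 0.9, 1.5]
opening: 0.686
grasp_force: 40.8
120 [ 4.717e-01  1.609e-01 -4.000e-04]
135 [0.4673 0.1533 0.0007]
150 [0.4627 0.1454 0.    ]
165 [ 4.581e-01  1.373e-01 -1.000e-04]
180 [0.4534 0.1291 0.0008]
195 [nan nan nan]
210 [ 4.434e-01  1.118e-01 -2.000e-04]
225 [nan nan nan]
240 [0.4498 0.1226 0.0837]
255 [0.4474 0.1184 0.0878]
270 [0.4448 0.1139 0.091 ]
285 [0.4417 0.1084 0.0917]
300 [0.4387 0.1033 0.0933]
315 [ 0.4041  0.0434 -0.0008]
```

View pics/w7.png

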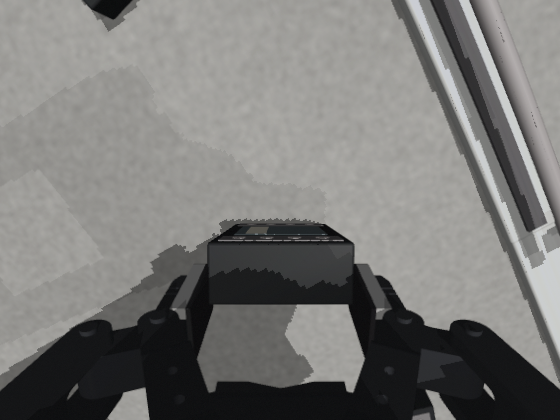

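The module hangs nearly upright: its top end face spans rows 240–303 between the pads.

```bash
python3 -c "
from h import *
c,P=tilt((225,340,248,298))
q=P[248:298,225:340].reshape(-1,3);q=q[q[:,2]>.08]
a=np.array([np.cos(-.525+np.pi/2),np.sin(-.525+np.pi/2)])
s=q[:,:2]@a; print(s.min(),s.max(),'tcp',np.array([.4396,.1051])@a)
A=np.c_[s,np.ones(len(s))]; print(np.linalg.lstsq(A,q[:,2],rcond=None)[0])"
```

```text
tilt 14.2 n [0.124 0.212 0.969] ctr [0.4449 0.1124 0.0906] rms 0.00062 5720
0.3097371395090688 0.33048482832526316 tcp 0.3112787831191727
[-0.25063702  0.17083414]
```

```bash
python3 -m handwheel '[[[0,0,0,0],[0,0,0,0],[-0.02,0,0,0],[-0.04,0,0,0],[-0.06,0,0,0],[-0.06,0,0,0]]]' 59.88; python3 -c "
from h import *
tilt((225,340,250,295))"
```

```text
time_s: 15.92
eef_pos: [0.4334, 0.0943, 0.0857]
eef_rot: [-0.0, 0.866, 0.5, -0.0]
wrist_force: [0.7, 0.6, -2.1]
opening: 0.7
grasp_force: 3.4
tilt 13.9 n [0.121 0.208 0.971] ctr [0.4388 0.1019 0.0907] rms 0.00061 5155
```

```bash
python3 -m handwheel '[[[0,0,-0.03,0],[0,0,-0.03,0]]]' 59.91; python3 -m handwheel '[[[0,0,0,0],[0,0,0,0]]]' 59.93; python3 -c "
from h import *
tilt((225,340,250,295))"; python3 -m handwheel '[[[0,0,0,0],[0,0,0,0]]]' 59.95; python3 -c "
from h import *
tilt((225,340,250,295))"
```

```text
time_s: 16.23
eef_pos: [0.4342, 0.0947, 0.0924]
eef_rot: [0.0, 0.866, 0.501, 0.001]
wrist_force: [-0.4, -0.5, -1.3]
opening: 0.702
grasp_force: 2.5
time_s: 16.48
eef_pos: [0.4335, 0.0947, 0.0916]
eef_rot: [-0.0, 0.866, 0.501, -0.0]
wrist_force: [0.3, 0.4, -1.3]
opening: 0.705
grasp_force: 1.9
tilt 14.0 n [0.122 0.209 0.97 ] ctr [0.439  0.1023 0.0967] rms 0.00062 5160
time_s: 16.77
eef_pos: [0.4335, 0.0946, 0.0916]
eef_rot: [-0.0, 0.866, 0.501, -0.0]
wrist_force: [-0.1, -0.8, -1.3]
opening: 0.7
grasp_force: 1.3
tilt 14.1 n [0.123 0.21  0.97 ] ctr [0.4389 0.1023 0.0967] rms 0.00061 5149
```

```bash
python3 -m handwheel '[[[0,0,0.03,0],[0,0,0.045,0],[-0.02,0,0.045,0],[-0.04,0,0.047,0],[-0.06,0,0.05,0],[-0.08,0,0.053,0],[-0.1,0,0.057,0],[-0.11,0,0.057,0],[-0.11,0,0.057,0]]]' 59.88; python3 -c "
from h import *
c,P=tilt((225,340,250,295)); save(c,'pics/w8.png')"
```

```text
time_s: 17.95
eef_pos: [0.4223, 0.0755, 0.0801]
eef_rot: [-0.0, 0.866, 0.501, -0.0]
wrist_force: [0.0, -0.3, -0.8]
opening: 0.705
grasp_force: 3.1
tilt 0.5 n [0.003 0.009 1.   ] ctr [0.429  0.0854 0.0904] rms 0.00062 5150
```

Tilt is 0.5° and the top is at 90 mm, so it stands on the bench. I'll open, centre on it and re-grip lower.

```bash
python3 -m handwheel '[[[0,0,0,0],[0,0,0,0],[0,0,0,0]]]' 70; python3 -c "
from h import *
c,P=wrist(); print(module(P,(.428,.085),.05,.086,.096))"; python3 plan.py .428 .0848 .07 -.525
```

```text
time_s: 18.38
eef_pos: [0.4225, 0.0757, 0.0802]
eef_rot: [-0.0, 0.866, 0.501, -0.0]
wrist_force: [-0.1, 0.5, 0.9]
opening: 0.82
grasp_force: 0.0
([425.6, 80.4, 97.2, 32.5, np.float64(-0.527)], 0.0903, 10922)
t 18.43 tcp [0.4226 0.0756 0.0803] phi -0.522 shares [0.053 0.001 0.051 0.002] split 1 [0.053 0.001 0.051] rows>= 0.1640543093120579 0.01683431629109258 F [-0.6  0.1  0. ]
```

```bash
cat >> h.py <<'E'
def top(phi,z0,dz=.005):
    """standing module under the jaws: offset of top-face centre from TCP along tool x,y"""
    o=ctrl.get_obs(); c,P=wrist(); d=(P-np.array(o["eef_pos"]))[:,:,:2]
    x=d@np.array([-np.sin(phi),np.cos(phi)]); y=d@np.array([np.cos(phi),np.sin(phi)])
    m=(abs(P[...,2]-z0)<dz)&(abs(y)<.02)&(abs(x)<.05)
    print("top x range",np.percentile(x[m],[1,99]).round(4),"centre",np.percentile(x[m],[1,99]).mean().round(4),"z",np.median(P[...,2][m]).round(4))
    return c,P
E
python3 -c "
from h import *
top(-.525,.0903)"
```

```text
top x range [-0.0046  0.0213] centre 0.0084 z 0.0903
```

```bash
python3 -m handwheel '[[[0.042,0,0.03,0],[0.042,0,0.06,0],[0.042,0,0.06,0]]]'; python3 -m handwheel '[[[0,0,0,0],[0,0,0,0],[0,0,0,0],[0,0,0,0],[0,0,-0.2,0],[0,0,-0.4,0],[0,0,-0.4,0]]]' 50; python3 plan.py .627 -.030 .15 .02
```

```text
time_s: 18.85
eef_pos: [0.4261, 0.083, 0.0675]
eef_rot: [-0.001, 0.866, 0.501, -0.001]
wrist_force: [0.7, 0.0, -0.8]
opening: 0.818
grasp_force: 0.0
time_s: 19.73
eef_pos: [0.4292, 0.0827, 0.1513]
eef_rot: [0.002, 0.866, 0.501, 0.003]
wrist_force: [0.1, 0.3, -1.0]
opening: 0.689
grasp_force: 65.4
t 19.73 tcp [0.4292 0.0827 0.1513] phi -0.522 shares [ 0.005  1.138  0.006 -0.361] split 2 [0.002 0.569 0.003] rows>= 3.1648776623484736 2.897917879634522 F [ 0.1  0.3 -1. ]
```

```bash
python3 -m handwheel '[[[0.01,0.3,0,-0.1],[0.01,0.6,0,-0.25],[0.01,0.9,0,-0.36],[0.01,0.95,0,-0.36],[0.01,0.95,0,-0.36]]]'; python3 plan.py .627 -.030 .084 .02
python3 - <<'E'
from h import *
c,P=wrist(); save(c,"pics/w9.png"); np.save("w9.npy",P)
E
```

```text
time_s: 20.35
eef_pos: [0.5914, -0.0102, 0.1464]
eef_rot: [-0.002, 0.701, 0.713, -0.001]
wrist_force: [-0.4, 0.6, -0.8]
opening: 0.693
grasp_force: 65.5
t 20.35 tcp [ 0.5914 -0.0102  0.1464] phi 0.016 shares [-0.102  0.176  0.312 -0.003] split 1 [-0.102  0.176  0.312] rows>= 0.9979092061668979 0.021904853473758996 F [-0.4  0.6 -0.8]
```

View pics/w9.png

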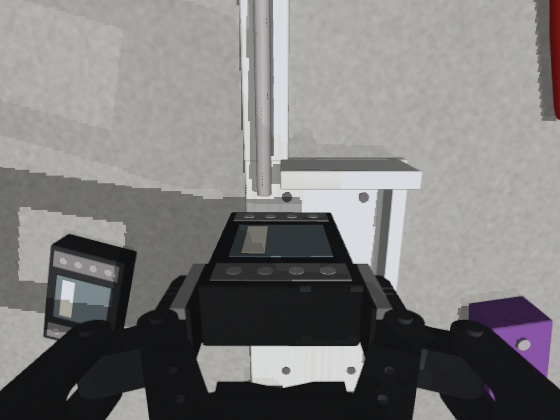

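The module is held upright. End plate top is at px (350,172), bolt tip at (265,193). I'll refine the carrier pose from the end plate.

```bash
python3 - <<'E'
from h import *
P=np.load("w9.npy")
q=blob(P,(275,430,150,190),.055,.065); print("endplate",rect(q))
q=blob(P,(375,415,185,260),.031,.039); print("rail",len(q),q.min(0).round(4),q.max(0).round(4),q.mean(0).round(4))
q=blob(P,(255,272,20,190),.045,.054); print("bar",q.mean(0).round(4),q[:,1].min().round(4))
E
```

```text
endplate [635.5, 18.5, 89.5, 11.9, np.float64(0.019)]
rail 1037 [ 0.6708 -0.0491  0.031 ] [0.6817 0.0073 0.0371] [ 0.6756 -0.0194  0.0351]
bar [0.5792 0.0624 0.0492] 0.0078
```

```bash
python3 -m handwheel '[[[-0.1,0.18,0,0],[-0.1,0.18,0.15,0],[-0.1,0.18,0.3,0],[-0.1,0.18,0.3,0],[-0.1,0.18,0.315,0],[-0.1,0.18,0.325,0],[-0.1,0.18,0.325,0]]]'; python3 plan.py .627 -.030 .080 .02
```

```text
time_s: 21.28
eef_pos: [0.6293, -0.0295, 0.0843]
eef_rot: [0.001, 0.701, 0.713, 0.0]
wrist_force: [0.8, 0.6, -0.6]
opening: 0.687
grasp_force: 65.6
t 21.27 tcp [ 0.6293 -0.0295  0.0843] phi 0.018 shares [-0.002 -0.012  0.021 -0.001] split 1 [-0.002 -0.012  0.021] rows>= 0.06854458891194048 0.01063497499950514 F [ 0.8  0.6 -0.6]
```

```bash
python3 -m handwheel '[[[0,-0.01,0.01,0],[0,-0.01,0.02,0],[0,-0.01,0.025,0],[0,-0.01,0.025,0]]]'; python3 -c "
from h import *
top(.02,.104,.008)"
```

```text
time_s: 21.78
eef_pos: [0.6269, -0.0296, 0.0803]
eef_rot: [-0.0, 0.701, 0.713, -0.0]
wrist_force: [-6.5, 1.4, 13.5]
opening: 0.691
grasp_force: 67.2
top x range [-0.0128  0.013 ] centre 0.0001 z 0.1022
```

```bash
python3 -m handwheel '[[[0,0,0,0],[0,0,0,0],[0,0,0,0],[0,0,-0.1,0],[0,0,-0.3,0],[0,0,-0.6,0],[0,0,-0.6,0]]]' 76; python3 -c "
from h import *
c,P=wrist(); print(module(P,(.627,-.03),.06,.097,.107))"; python3 plan.py .428 -.093 .2 -.26
```

```text
time_s: 22.7
eef_pos: [0.6309, -0.0304, 0.2065]
eef_rot: [0.006, 0.701, 0.714, 0.003]
wrist_force: [0.1, -0.2, 0.2]
opening: 0.889
grasp_force: 0.0
([627.7, -29.5, 60.1, 26.3, np.float64(0.015)], 0.1023, 3118)
t 22.75 tcp [ 0.6291 -0.03    0.2031] phi 0.018 shares [-0.297 -1.011  0.015  0.185] split 2 [-0.148 -0.505  0.008] rows>= 3.216883988447411 1.4872419540451078 F [ 0.2  0.1 -0.9]
```

```bash
python3 -m handwheel '[[[-0.1,-0.33,0,0.1],[-0.2,-0.66,0,0.19],[-0.3,-1,0,0.19],[-0.3,-1,0,0.19],[-0.3,-1,0,0.19]]]' 85; python3 -c "
from h import *
c,P=wrist(); print(module(P,(.4285,-.0934)))"; python3 plan.py .428 -.093 .2 -.265
```

```text
time_s: 23.38
eef_pos: [0.4266, -0.0932, 0.1978]
eef_rot: [-0.0, 0.796, 0.606, -0.0]
wrist_force: [0.7, 0.0, -0.3]
opening: 0.991
grasp_force: 0.0
([428.5, -94.7, 90.0, 60.1, np.float64(1.31)], 0.0267, 6721)
t 23.43 tcp [ 0.4278 -0.0932  0.1982] phi -0.268 shares [ 0.001  0.001 -0.009 -0.002] split 1 [ 0.001  0.001 -0.009] rows>= 0.029430098808806093 0.017489699506591752 F [ 0.6  0.1 -1.2]
```

```bash
python3 plan.py .437 -.0628 .009 -.261
```

```text
t 23.43 tcp [ 0.4278 -0.0932  0.1982] phi -0.268 shares [ 0.159  0.004  0.946 -0.005] split 1 [0.159 0.004 0.946] rows>= 3.026569901191194 0.03888007383814257 F [ 0.6  0.1 -1.2]
```

```bash
python3 -m handwheel '[[[0.16,0,0.25,0],[0.16,0,0.5,0],[0.16,0,0.75,0],[0.16,0,0.9,0],[0.16,0,0.94,0],[0.16,0,0.945,0],[0.16,0,0.945,0]]]'; python3 -m handwheel '[[[0,0,0,0],[0,0,0,0],[0,0,0,0],[0,0,0,0],[0,0,-0.2,0],[0,0,-0.4,0],[0,0,-0.4,0]]]' 58; python3 -m handwheel '[[[0,0,0,0],[0,0,0,0],[0,0,0,0]]]' 59.88;python3 -m handwheel '[[[0,0,0,0],[0,0,0,0]]]' 59.91; python3 -c "
from h import *
tilt()"
```

```text
time_s: 24.3
eef_pos: [0.4377, -0.0627, 0.0104]
eef_rot: [0.001, 0.795, 0.607, 0.001]
wrist_force: [0.2, -0.1, -0.4]
opening: 0.993
grasp_force: 0.0
time_s: 25.18
eef_pos: [0.4389, -0.0633, 0.0925]
eef_rot: [0.003, 0.795, 0.607, 0.002]
wrist_force: [0.4, 0.1, -2.3]
opening: 0.689
grasp_force: 54.5
time_s: 25.55
eef_pos: [0.4356, -0.062, 0.0882]
eef_rot: [-0.001, 0.795, 0.607, -0.001]
wrist_force: [0.3, 0.3, -2.0]
opening: 0.703
grasp_force: 4.6
time_s: 25.8
eef_pos: [0.4363, -0.0622, 0.089]
eef_rot: [-0.0, 0.795, 0.607, -0.0]
wrist_force: [-0.5, 0.1, -2.2]
opening: 0.701
grasp_force: 3.3
tilt 0.2 n [-0.002 -0.002  1.   ] ctr [ 4.106e-01 -1.544e-01  3.000e-04] rms 0.00058 4599
```

```bash
cat >> h.py <<'E'
def hang(phi):
    """lean (deg, + = top leans to tool +x) and top centre of a module hanging in the jaws"""
    o=ctrl.get_obs(); c,P=wrist(); p=np.array(o["eef_pos"]); d=P-p
    x=d[...,:2]@np.array([-np.sin(phi),np.cos(phi)]); y=d[...,:2]@np.array([np.cos(phi),np.sin(phi)]); z=d[...,2]
    m=(abs(y)<.018)&(abs(x)<.03)&(z>-.012)&(z<.05)
    b=np.c_[x[m],z[m]]; best=None
    for s in range(200):
        i,j=np.random.default_rng(s).choice(len(b),2,False)
        if abs(b[i,0]-b[j,0])<.008: continue
        k=(b[j,1]-b[i,1])/(b[j,0]-b[i,0]); r=abs(b[:,1]-b[i,1]-k*(b[:,0]-b[i,0]))<.0012
        if abs(k)<1 and (best is None or r.sum()>best.sum()): best=r
    k,e=np.polyfit(b[best,0],b[best,1],1); xr=np.percentile(b[best,0],[1,99])
    print("lean",np.degrees(np.arctan(-k)).round(1),"x",xr.round(4),"ctr",xr.mean().round(4),"top z rel",(k*xr.mean()+e).round(4),"abs",(k*xr.mean()+e+p[2]).round(4),"n",best.sum(),len(b)); return c,P
E
python3 -c "
from h import *
hang(-.261)"
```

```text
lean 22.8 x [0.0003 0.0234] ctr 0.0119 top z rel 0.0117 abs 0.1008 n 5800 6452
```

```bash
python3 -m handwheel '[[[0,0,0,0],[0,0,0,0]]]' 59.94; python3 -c "
from h import *
hang(-.261)"
```

```text
time_s: 26.15
eef_pos: [0.4365, -0.0623, 0.0893]
eef_rot: [0.0, 0.795, 0.607, 0.0]
wrist_force: [-0.6, -0.5, -1.8]
opening: 0.703
grasp_force: 2.1
lean 23.4 x [0.0004 0.0234] ctr 0.0119 top z rel 0.0117 abs 0.101 n 5760 6451
```

```bash
python3 -m handwheel '[[[0,0,0.05,0],[0,0,0.075,0],[-0.02,0,0.078,0],[-0.045,0,0.078,0],[-0.07,0,0.078,0],[-0.095,0,0.08,0],[-0.12,0,0.083,0],[-0.145,0,0.087,0],[-0.165,0,0.09,0],[-0.165,0,0.09,0]]]' 59.89; python3 -c "
from h import *
hang(-.261)"
```

```text
time_s: 27.45
eef_pos: [0.4275, -0.0944, 0.0711]
eef_rot: [-0.0, 0.795, 0.607, -0.0]
wrist_force: [0.5, -1.3, -0.8]
opening: 0.701
grasp_force: 3.5
lean 1.4 x [-0.0015  0.0237] ctr 0.0111 top z rel 0.0195 abs 0.0906 n 6153 8773
```

```bash
python3 -m handwheel '[[[0,0,0,0],[0,0,0,0],[0,0,0,0]]]' 70; python3 -c "
from h import *
hang(-.261)"
```

```text
time_s: 27.88
eef_pos: [0.4278, -0.094, 0.0713]
eef_rot: [0.0, 0.795, 0.607, 0.0]
wrist_force: [0.7, 0.4, -0.3]
opening: 0.82
grasp_force: 0.0
lean 0.6 x [-0.0038  0.0216] ctr 0.0089 top z rel 0.019 abs 0.0903 n 5912 8748
```

```bash
python3 -m handwheel '[[[0.045,0,0.01,0],[0.045,0,0.016,0],[0.045,0,0.016,0]]]'; python3 -m handwheel '[[[0,0,0,0],[0,0,0,0],[0,0,0,0],[0,0,0,0],[0,0,-0.2,0],[0,0,-0.4,0],[0,0,-0.6,0],[0,0,-0.6,0]]]' 50; python3 -c "
from h import *
hang(-.261)";python3 plan.py .628 -.0627 .19 .019
```

```text
time_s: 28.3
eef_pos: [0.43, -0.0852, 0.0679]
eef_rot: [-0.0, 0.795, 0.607, -0.0]
wrist_force: [0.2, -0.2, -0.1]
opening: 0.815
grasp_force: 0.0
time_s: 29.3
eef_pos: [0.4318, -0.0862, 0.1907]
eef_rot: [0.003, 0.795, 0.607, 0.001]
wrist_force: [0.3, -0.5, -2.2]
opening: 0.69
grasp_force: 66.1
lean 0.5 x [-0.0124  0.0129] ctr 0.0003 top z rel 0.0219 abs 0.2127 n 5770 9224
t 29.35 tcp [ 0.4305 -0.0856  0.1886] phi -0.267 shares [ 0.371  0.922 -0.007 -0.191] split 1 [ 0.371  0.922 -0.007] rows>= 3.1598610276673176 1.5292065967212827 F [-0.6  1.3 -2. ]
```

```bash
python3 -m handwheel '[[[0.12,0.3,0,-0.1],[0.25,0.6,0,-0.19],[0.37,0.92,0,-0.19],[0.37,0.92,0,-0.19],[0.37,0.92,0,-0.19],[0.37,0.92,0,-0.19]]]'; python3 plan.py .628 -.0627 .080 .019
```

```text
time_s: 30.1
eef_pos: [0.6254, -0.0626, 0.1871]
eef_rot: [-0.001, 0.701, 0.713, -0.001]
wrist_force: [-0.6, -0.9, -2.3]
opening: 0.69
grasp_force: 66.2
t 30.1 tcp [ 0.6254 -0.0626  0.1871] phi 0.018 shares [-0.001  0.013  0.535 -0.001] split 1 [-0.001  0.013  0.535] rows>= 1.7134025217429023 0.007682995035409236 F [-0.6 -0.9 -2.3]
```

```bash
python3 -m handwheel '[[[0,0.01,0.2,0],[0,0.01,0.4,0],[0,0.01,0.5,0],[0,0.01,0.52,0],[0,0.01,0.53,0],[0,0.01,0.54,0],[0,0.01,0.54,0]]]'; python3 -c "
from h import *
hang(.019)"
```

```text
time_s: 30.98
eef_pos: [0.6296, -0.0627, 0.081]
eef_rot: [0.001, 0.701, 0.714, 0.0]
wrist_force: [0.2, -0.2, -2.4]
opening: 0.686
grasp_force: 66.2
lean 1.1 x [-0.0122  0.0297] ctr 0.0087 top z rel 0.0217 abs 0.1027 n 8469 10451
```

```bash
python3 -m handwheel '[[[0,-0.005,0.005,0],[0,-0.005,0.01,0],[0,-0.005,0.01,0]]]'; python3 -m handwheel '[[[0,0,0,0],[0,0,0,0],[0,0,0,0],[0,0,-0.1,0],[0,0,-0.3,0],[0,0,-0.6,0],[0,0,-0.6,0]]]' 76; python3 -c "
from h import *
c,P=wrist(); print(module(P,(.627,-.0467),.06,.097,.107))"; python3 plan.py .4295 -.319 .2 .293
```

```text
time_s: 31.4
eef_pos: [0.6292, -0.0628, 0.0804]
eef_rot: [0.001, 0.701, 0.713, 0.001]
wrist_force: [-2.6, 0.6, 9.0]
opening: 0.687
grasp_force: 67.5
time_s: 32.28
eef_pos: [0.632, -0.0636, 0.2064]
eef_rot: [0.006, 0.701, 0.714, 0.003]
wrist_force: [-0.8, 0.3, -0.3]
opening: 0.89
grasp_force: 0.0
([628.7, -46.3, 61.5, 59.8, np.float64(0.022)], 0.1023, 6580)
t 32.33 tcp [ 0.6303 -0.0632  0.2029] phi 0.018 shares [-1.261 -1.027  0.014 -0.183] split 2 [-0.63  -0.513  0.007] rows>= 4.093543971776748 1.4701668585954202 F [-0.  -0.2  0.7]
```

```bash
python3 -m handwheel '[[[-0.3,-0.25,0,-0.1],[-0.6,-0.5,0,-0.18],[-0.63,-0.51,0,-0.18],[-0.63,-0.51,0,-0.18]]]' 85;python3 plan.py .4295 -.319 .2 .293
```

```text
time_s: 32.83
eef_pos: [0.5265, -0.192, 0.1973]
eef_rot: [-0.001, 0.6, 0.8, -0.0]
wrist_force: [0.1, -0.5, -0.8]
opening: 0.999
grasp_force: 0.0
t 32.83 tcp [ 0.5265 -0.192   0.1973] phi 0.284 shares [-0.473 -0.644 -0.013 -0.006] split 1 [-0.473 -0.644 -0.013] rows>= 2.031438310773386 0.047414104472343066 F [ 0.1 -0.5 -0.8]
```

```bash
python3 -m handwheel '[[[-0.24,-0.32,0,0],[-0.47,-0.64,0,0],[-0.47,-0.64,0,0],[-0.47,-0.64,0,0]]]'; python3 -c "
from h import *
c,P=wrist(); print(module(P,(.4295,-.319),.09))"; python3 plan.py .4295 -.319 .2 .293
```

```text
time_s: 33.33
eef_pos: [0.4315, -0.3178, 0.1976]
eef_rot: [-0.0, 0.6, 0.8, 0.0]
wrist_force: [0.3, 0.6, -0.4]
opening: 0.991
grasp_force: 0.0
([428.3, -319.7, 90.0, 60.1, np.float64(-1.272)], 0.0267, 6696)
t 33.38 tcp [ 0.4322 -0.3167  0.1976] phi 0.286 shares [-0.007 -0.016 -0.012 -0.004] split 1 [-0.007 -0.016 -0.012] rows>= 0.043974345476607724 0.0353600071944266 F [ 0.1 -0.5 -0.3]
```

```bash
python3 plan.py .4186 -.2882 .009 .299
```

```text
t 33.38 tcp [ 0.4322 -0.3167  0.1976] phi 0.286 shares [ 0.156 -0.025  0.943 -0.008] split 1 [ 0.156 -0.025  0.943] rows>= 3.0173125078886462 0.06744556869175283 F [ 0.1 -0.5 -0.3]
```

```bash
python3 -m handwheel '[[[0.155,-0.025,0.25,-0.01],[0.155,-0.025,0.5,-0.01],[0.155,-0.025,0.75,-0.01],[0.155,-0.025,0.9,-0.01],[0.155,-0.025,0.94,-0.01],[0.155,-0.025,0.945,-0.01],[0.155,-0.025,0.945,-0.01]]]'; python3 -m handwheel '[[[0,0,0,0],[0,0,0,0],[0,0,0,0],[0,0,0,0],[0,0,-0.2,0],[0,0,-0.4,0],[0,0,-0.4,0]]]' 58; python3 -m handwheel '[[[0,0,0,0],[0,0,0,0],[0,0,0,0]]]' 59.88; python3 -c "
from h import *
hang(.299)";python3 -m handwheel '[[[0,0,0,0],[0,0,0,0]]]' 59.91; python3 -c "
from h import *
hang(.299)"
```

```text
time_s: 34.25
eef_pos: [0.4199, -0.2892, 0.0105]
eef_rot: [0.001, 0.592, 0.806, -0.0]
wrist_force: [0.2, 0.1, 0.0]
opening: 0.993
grasp_force: 0.0
time_s: 35.12
eef_pos: [0.4206, -0.2907, 0.0926]
eef_rot: [0.004, 0.592, 0.806, -0.001]
wrist_force: [0.0, 0.5, -3.0]
opening: 0.694
grasp_force: 54.7
time_s: 35.5
eef_pos: [0.4181, -0.2879, 0.0879]
eef_rot: [-0.001, 0.592, 0.806, 0.0]
wrist_force: [0.4, 0.4, -2.3]
opening: 0.7
grasp_force: 8.5
lean -0.2 x [-0.0296  0.0125] ctr -0.0085 top z rel 0.0165 abs 0.1044 n 8379 11181
time_s: 35.8
eef_pos: [0.4187, -0.2887, 0.089]
eef_rot: [-0.0, 0.592, 0.806, -0.0]
wrist_force: [0.4, -0.2, -2.0]
opening: 0.706
grasp_force: 3.0
lean 27.5 x [0.0003 0.0227] ctr 0.0115 top z rel 0.0109 abs 0.0999 n 5638 6363
```

```bash
python3 -m handwheel '[[[0,0,0,0],[0,0,0,0]]]' 59.94; python3 -c "
from h import *
hang(.299)"
```

```text
time_s: 36.1
eef_pos: [0.4188, -0.2886, 0.0891]
eef_rot: [0.0, 0.592, 0.806, -0.0]
wrist_force: [-0.1, -0.5, -0.8]
opening: 0.7
grasp_force: 1.7
lean 4.9 x [-0.0022  0.023 ] ctr 0.0104 top z rel 0.0083 abs 0.0974 n 5358 6711
```

```bash
python3 -m handwheel '[[[0,0,0,0],[0,0,0.02,0],[0,0,0.035,0],[0,0,0.04,0],[-0.02,0,0.04,0],[-0.03,0,0.04,0],[-0.03,0,0.04,0]]]' 59.9; python3 -c "
from h import *
hang(.299)"
```

```text
time_s: 37.02
eef_pos: [0.4205, -0.2944, 0.0809]
eef_rot: [-0.0, 0.592, 0.806, 0.0]
wrist_force: [0.4, -0.3, 1.6]
opening: 0.704
grasp_force: 2.7
lean 6.3 x [-0.0022  0.0228] ctr 0.0103 top z rel 0.0102 abs 0.0911 n 5531 6877
```

```bash
python3 -m handwheel '[[[-0.02,0,0.005,0],[-0.04,0,0.008,0],[-0.05,0,0.008,0],[-0.05,0,0.008,0]]]'; python3 -m handwheel '[[[0,0,0,0],[0,0,0,0],[0,0,0,0]]]' 70; python3 -c "
from h import *
hang(.299)"
```

```text
time_s: 37.58
eef_pos: [0.4234, -0.304, 0.0793]
eef_rot: [-0.0, 0.592, 0.806, -0.0]
wrist_force: [0.0, -1.4, -1.2]
opening: 0.702
grasp_force: 2.6
time_s: 37.95
eef_pos: [0.4235, -0.3038, 0.0796]
eef_rot: [0.0, 0.592, 0.806, -0.0]
wrist_force: [0.3, -0.3, 0.2]
opening: 0.821
grasp_force: 0.0
lean 0.3 x [-0.0036  0.0219] ctr 0.0091 top z rel 0.0108 abs 0.0903 n 5405 7317
```

```bash
python3 -m handwheel '[[[0.046,0,0.03,0],[0.046,0,0.058,0],[0.046,0,0.058,0]]]'; python3 -m handwheel '[[[0,0,0,0],[0,0,0,0],[0,0,0,0],[0,0,0,0],[0,0,-0.2,0],[0,0,-0.4,0],[0,0,-0.6,0],[0,0,-0.6,0]]]' 50; python3 -c "
from h import *
hang(.299)";python3 plan.py .628 -.0957 .19 .019
```

```text
time_s: 38.38
eef_pos: [0.4203, -0.2944, 0.0671]
eef_rot: [-0.001, 0.592, 0.806, 0.0]
wrist_force: [0.8, -0.9, -0.2]
opening: 0.822
grasp_force: 0.0
time_s: 39.38
eef_pos: [0.4222, -0.2966, 0.1912]
eef_rot: [0.003, 0.592, 0.806, -0.001]
wrist_force: [0.4, 0.3, -0.6]
opening: 0.693
grasp_force: 65.8
lean 0.4 x [-0.0122  0.013 ] ctr 0.0004 top z rel 0.0223 abs 0.2135 n 5801 9294
t 39.42 tcp [ 0.4212 -0.2955  0.1889] phi 0.303 shares [ 0.645  1.285 -0.006  0.189] split 2 [ 0.323  0.642 -0.003] rows>= 3.3086027397149884 1.5189218338804242 F [ 0.4  0.3 -3. ]
```

```bash
python3 -m handwheel '[[[0.16,0.32,0,0.1],[0.32,0.64,0,0.19],[0.45,0.9,0,0.19],[0.5,1,0,0.19],[0.5,1,0,0.19]]]'; python3 plan.py .628 -.0957 .19 .019
```

```text
time_s: 40.05
eef_pos: [0.5818, -0.1372, 0.1851]
eef_rot: [-0.002, 0.699, 0.715, -0.001]
wrist_force: [0.2, -0.2, -2.0]
opening: 0.691
grasp_force: 66.0
t 40.05 tcp [ 0.5818 -0.1372  0.1851] phi 0.022 shares [ 0.203  0.235 -0.024  0.002] split 1 [ 0.203  0.235 -0.024] rows>= 0.7385303940855561 0.014606272760019847 F [ 0.2 -0.2 -2. ]
```

```bash
python3 -m handwheel '[[[0.1,0.12,0,0],[0.2,0.235,0,0],[0.2,0.235,0,0],[0.2,0.235,0,0],[0.2,0.235,0,0]]]'; python3 plan.py .628 -.0957 .080 .019;  python3 -c "
from h import *
hang(.019)"
```

```text
time_s: 40.67
eef_pos: [0.6271, -0.1001, 0.1873]
eef_rot: [-0.001, 0.701, 0.713, -0.0]
wrist_force: [0.5, 0.0, -2.5]
opening: 0.687
grasp_force: 66.0
t 40.67 tcp [ 0.6271 -0.1001  0.1873] phi 0.017 shares [ 0.022  0.005  0.536 -0.002] split 1 [0.022 0.005 0.536] rows>= 1.7167424508165865 0.012129051806057924 F [ 0.5  0.  -2.5]
lean 0.3 x [-0.0121  0.013 ] ctr 0.0004 top z rel 0.0223 abs 0.2096 n 5822 9281
```

```bash
python3 -m handwheel '[[[0.02,0,0.15,0],[0.02,0,0.35,0],[0.02,0,0.5,0],[0.02,0,0.525,0],[0.02,0,0.535,0],[0.02,0,0.545,0],[0.02,0,0.55,0],[0.02,0,0.55,0]]]'; python3 -c "
from h import *
hang(.019)"
```

```text
time_s: 41.72
eef_pos: [0.6292, -0.0956, 0.0801]
eef_rot: [0.001, 0.701, 0.713, 0.0]
wrist_force: [-1.2, -0.5, 5.6]
opening: 0.689
grasp_force: 66.6
lean 0.1 x [-0.012   0.0297] ctr 0.0089 top z rel 0.0223 abs 0.1024 n 8601 10428
```

Contact made. Releasing and checking the row, then on to the last module at about (0.438, 0.305).

```bash
python3 -m handwheel '[[[0,0,0,0],[0,0,0,0],[0,0,0,0],[0,0,-0.1,0],[0,0,-0.3,0],[0,0,-0.6,0],[0,0,-0.6,0]]]' 76; python3 -c "
from h import *
c,P=wrist(); print(module(P,(.628,-.063),.065,.097,.107))"; python3 plan.py .438 .305 .2 .19
```

```text
time_s: 42.65
eef_pos: [0.6319, -0.0963, 0.2062]
eef_rot: [0.006, 0.701, 0.714, 0.003]
wrist_force: [-0.0, -0.1, 0.7]
opening: 0.89
grasp_force: 0.0
([629.2, -62.6, 92.7, 61.4, np.float64(-1.543)], 0.1023, 10354)
t 42.7 tcp [ 0.6301 -0.0958  0.2027] phi 0.018 shares [ 2.021 -0.924  0.014 -0.115] split 3 [ 0.674 -0.308  0.005] rows>= 6.412136481951693 0.9191870703976959 F [ 0.4 -0.3 -0.7]
```

```bash
python3 -m handwheel '[[[0.3,-0.15,0,0],[0.6,-0.3,0,-0.1],[0.9,-0.4,0,-0.115],[1,-0.46,0,-0.115],[1,-0.46,0,-0.115]]]' 85;python3 plan.py .438 .305 .2 .19
```

```text
time_s: 43.32
eef_pos: [0.5305, 0.1054, 0.1971]
eef_rot: [-0.001, 0.635, 0.772, -0.001]
wrist_force: [-0.1, 0.1, 0.6]
opening: 0.992
grasp_force: 0.0
t 43.33 tcp [0.5305 0.1054 0.1971] phi 0.194 shares [ 1.069 -0.261 -0.015  0.003] split 2 [ 0.534 -0.131 -0.007] rows>= 3.1941494665494963 0.021829295780591885 F [-0.1  0.1  0.6]
```

```bash
python3 -m handwheel '[[[0.3,-0.08,0,0],[0.6,-0.16,0,0],[0.9,-0.25,0,0],[1,-0.26,0,0],[1,-0.26,0,0]]]'; python3 -c "
from h import *
c,P=wrist(); print(module(P,(.438,.305),.1))"; python3 plan.py .438 .305 .2 .19
```

```text
time_s: 43.95
eef_pos: [0.4432, 0.2902, 0.1974]
eef_rot: [-0.0, 0.636, 0.772, -0.0]
wrist_force: [0.0, 0.8, 0.0]
opening: 0.994
grasp_force: 0.0
([439.0, 305.3, 90.2, 60.1, np.float64(-1.385)], 0.0267, 7015)
t 44.0 tcp [0.4437 0.2893 0.1974] phi 0.191 shares [ 0.082 -0.013 -0.013  0.001] split 1 [ 0.082 -0.013 -0.013] rows>= 0.25113732109830433 0.006377930780484251 F [-0.3 -0.2  0.4]
```

```bash
python3 plan.py .4329 .3377 .009 .186
```

```text
t 44.0 tcp [0.4437 0.2893 0.1974] phi 0.191 shares [ 0.248 -0.007  0.942  0.003] split 1 [ 0.248 -0.007  0.942] rows>= 3.0149931041467517 0.027768305112035072 F [-0.3 -0.2  0.4]
```

```bash
python3 -m handwheel '[[[0.25,-0.01,0.2,0],[0.25,-0.01,0.5,0],[0.25,-0.01,0.75,0],[0.25,-0.01,0.9,0],[0.25,-0.01,0.94,0],[0.25,-0.01,0.945,0],[0.25,-0.01,0.945,0]]]'; python3 -m handwheel '[[[0,0,0,0],[0,0,0,0],[0,0,0,0],[0,0,0,0],[0,0,-0.2,0],[0,0,-0.4,0],[0,0,-0.4,0]]]' 58; python3 -m handwheel '[[[0,0,0,0],[0,0,0,0],[0,0,0,0]]]' 59.89; python3 -m handwheel '[[[0,0,0,0],[0,0,0,0]]]' 59.92; python3 -c "
from h import *
hang(.186)"
```

```text
time_s: 44.88
eef_pos: [0.4336, 0.3386, 0.0104]
eef_rot: [0.001, 0.637, 0.771, 0.001]
wrist_force: [-0.5, -0.1, 0.8]
opening: 0.994
grasp_force: 0.0
time_s: 45.75
eef_pos: [0.4346, 0.3399, 0.0928]
eef_rot: [0.002, 0.636, 0.771, 0.004]
wrist_force: [0.7, 0.1, -0.7]
opening: 0.689
grasp_force: 54.4
time_s: 46.12
eef_pos: [0.4313, 0.338, 0.0876]
eef_rot: [-0.001, 0.637, 0.771, -0.001]
wrist_force: [0.1, 0.1, -1.5]
opening: 0.704
grasp_force: 7.7
time_s: 46.38
eef_pos: [0.432, 0.3384, 0.0886]
eef_rot: [-0.0, 0.637, 0.771, -0.0]
wrist_force: [0.8, 0.1, -1.1]
opening: 0.697
grasp_force: 6.7
lean 0.1 x [-0.0296  0.0105] ctr -0.0095 top z rel 0.0167 abs 0.1053 n 7997 10783
```

```bash
python3 -m handwheel '[[[0,0,0,0],[0,0,0,0]]]' 59.95; python3 -c "
from h import *
hang(.186)"; python3 -m handwheel '[[[0,0,0,0]]]' 59.97; python3 -c "
from h import *
hang(.186)"
```

```text
time_s: 46.68
eef_pos: [0.4321, 0.3384, 0.0889]
eef_rot: [0.0, 0.637, 0.771, -0.0]
wrist_force: [-0.3, 0.1, -0.9]
opening: 0.702
grasp_force: 1.0
lean 3.8 x [-0.0064  0.0186] ctr 0.0061 top z rel 0.003 abs 0.092 n 4863 5913
time_s: 46.85
eef_pos: [0.4321, 0.3385, 0.089]
eef_rot: [0.0, 0.637, 0.771, 0.0]
wrist_force: [-0.3, 0.4, -0.2]
opening: 0.702
grasp_force: 0.5
lean -1.0 x [-0.0041  0.0212] ctr 0.0085 top z rel 0.0016 abs 0.0906 n 4703 5889
```

```bash
python3 -m handwheel '[[[0,0,0,0],[0,0,0,0],[0,0,0,0]]]' 70; python3 -c "
from h import *
hang(.186)"
```

```text
time_s: 47.28
eef_pos: [0.4322, 0.3385, 0.089]
eef_rot: [0.0, 0.637, 0.771, 0.0]
wrist_force: [0.3, 0.3, -0.3]
opening: 0.82
grasp_force: 0.0
lean -0.3 x [-0.0026  0.0225] ctr 0.0099 top z rel 0.0015 abs 0.0905 n 4723 5840
```

```bash
python3 -m handwheel '[[[0.05,0,0.05,0],[0.05,0,0.105,0],[0.05,0,0.105,0]]]'; python3 -m handwheel '[[[0,0,0,0],[0,0,0,0],[0,0,0,0],[0,0,0,0],[0,0,-0.2,0],[0,0,-0.4,0],[0,0,-0.62,0],[0,0,-0.62,0]]]' 50; python3 -c "
from h import *
hang(.186)";python3 plan.py .55 -.1287 .19 .019
```

```text
time_s: 47.7
eef_pos: [0.4289, 0.3479, 0.0662]
eef_rot: [-0.001, 0.636, 0.771, -0.001]
wrist_force: [-0.1, -0.4, -0.1]
opening: 0.82
grasp_force: 0.0
time_s: 48.7
eef_pos: [0.4326, 0.3495, 0.1963]
eef_rot: [0.002, 0.637, 0.771, 0.004]
wrist_force: [0.1, 0.1, -2.3]
opening: 0.694
grasp_force: 65.3
lean 0.1 x [-0.0114  0.0139] ctr 0.0012 top z rel 0.0229 abs 0.2192 n 5878 9442
t 48.75 tcp [0.4311 0.3488 0.1936] phi 0.191 shares [-2.457  0.131  0.018  0.114] split 3 [-0.819  0.044  0.006] rows>= 7.639469195152353 0.9171624345489052 F [ 0.4  0.1 -2.2]
```

```bash
python3 -m handwheel '[[[-0.3,0,0,0],[-0.6,0,0,0.05],[-0.9,0.05,0,0.115],[-1,0.05,0,0.115],[-1,0.05,0,0.115]]]'; python3 -m handwheel '[[[-0.3,0,0,0],[-0.6,0.1,0,0],[-0.9,0.2,0,0],[-1,0.25,0,0],[-1,0.25,0,0]]]'; python3 plan.py .6285 -.1287 .19 .019
```

```text
time_s: 49.38
eef_pos: [0.4771, 0.1523, 0.1901]
eef_rot: [-0.001, 0.702, 0.712, -0.001]
wrist_force: [0.5, -0.7, -2.2]
opening: 0.694
grasp_force: 65.2
time_s: 50.0
eef_pos: [0.5314, -0.0453, 0.1908]
eef_rot: [-0.001, 0.701, 0.713, -0.0]
wrist_force: [-0.7, 0.5, -2.3]
opening: 0.691
grasp_force: 65.3
t 50.0 tcp [ 0.5314 -0.0453  0.1908] phi 0.017 shares [-0.425  0.478  0.004 -0.002] split 1 [-0.425  0.478  0.004] rows>= 1.552979182745709 0.01334956776850086 F [-0.7  0.5 -2.3]
```

```bash
python3 -m handwheel '[[[-0.2,0,0,0],[-0.425,0.1,0,0],[-0.425,0.3,0,0],[-0.425,0.48,0,0],[-0.425,0.48,0,0],[-0.425,0.48,0,0]]]'; python3 plan.py .6285 -.1287 .080 .019; python3 -c "
from h import *
hang(.019)"
```

```text
time_s: 50.75
eef_pos: [0.628, -0.1262, 0.1909]
eef_rot: [-0.001, 0.7, 0.714, -0.0]
wrist_force: [-0.2, -0.4, -1.7]
opening: 0.691
grasp_force: 65.5
t 50.75 tcp [ 0.628  -0.1262  0.1909] phi 0.02 shares [-0.012  0.002  0.555  0.001] split 1 [-0.012  0.002  0.555] rows>= 1.774759784081146 0.006737554918019209 F [-0.2 -0.4 -1.7]
lean 0.2 x [-0.0114  0.0139] ctr 0.0013 top z rel 0.0229 abs 0.2138 n 5916 9444
```

```bash
python3 -m handwheel '[[[-0.02,0,0.15,0],[-0.02,0,0.35,0],[-0.02,0,0.5,0],[-0.02,0,0.54,0],[-0.02,0,0.55,0],[-0.02,0,0.56,0],[-0.02,0,0.57,0],[-0.02,0,0.57,0]]]'; python3 -c "
from h import *
hang(.019)"
```

```text
time_s: 51.8
eef_pos: [0.63, -0.1329, 0.0796]
eef_rot: [0.001, 0.701, 0.713, 0.0]
wrist_force: [-2.0, 0.5, 5.4]
opening: 0.692
grasp_force: 66.1
lean 0.3 x [-0.0111  0.0297] ctr 0.0093 top z rel 0.0228 abs 0.1024 n 7354 10178
```

```bash
python3 -m handwheel '[[[0,0,0,0],[0,0,0,0],[0,0,0,0],[0,0,-0.1,0],[0,0,-0.3,0],[0,0,-0.6,0],[0,0,-0.6,0],[0,0,-0.6,0]]]' 76; python3 -c "
from h import *
c,P=wrist(); print(module(P,(.6285,-.079),.085,.097,.107)); save(c,'pics/w10.png')
d,_=cloud('scene'); save(d,'pics/s10.png')"; python3 plan.py .5757 .2345 .2 .019
```

```text
time_s: 52.85
eef_pos: [0.6293, -0.1326, 0.1993]
eef_rot: [0.001, 0.701, 0.713, 0.0]
wrist_force: [1.4, -0.0, -0.6]
opening: 0.89
grasp_force: 0.0
([629.7, -81.0, 128.4, 61.4, np.float64(-1.54)], 0.1024, 15704)
t 52.95 tcp [ 0.6283 -0.1322  0.197 ] phi 0.018 shares [ 1.838e+00 -2.300e-01 -1.500e-02 -1.000e-03] split 2 [ 0.919 -0.115 -0.008] rows>= 5.8678591717561455 0.005256901187817808 F [-0.3 -0.  -0.4]
```

View pics/s10.png

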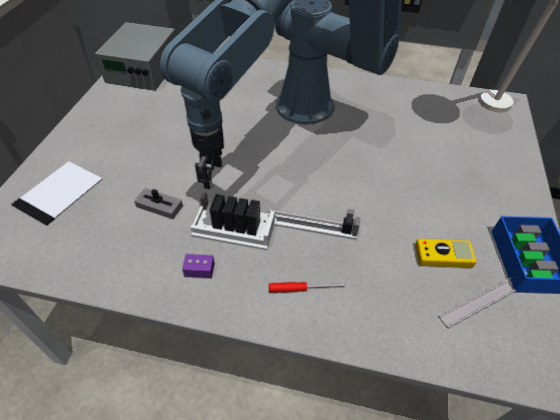

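Scene: all four modules stand in a row on the deck at (235,215), and the bolt is back with its knob at (350,222). Bystanders are untouched. Now the bolt goes home.

```bash
python3 -m handwheel '[[[0.3,0,0,0],[0.6,-0.06,0,0],[0.9,-0.11,0,0],[0.92,-0.115,0,0],[0.92,-0.115,0,0]]]' 40; python3 -m handwheel '[[[0.3,-0.04,0,0],[0.6,-0.08,0,0],[0.9,-0.115,0,0],[0.92,-0.115,0,0],[0.92,-0.115,0,0]]]'; python3 - <<'E'
from h import *
c,P=wrist(); q=P.reshape(-1,3); q=q[(q[:,2]>.097)&(q[:,2]<.107)&(np.hypot(q[:,0]-.576,q[:,1]-.234)<.03)]; print(len(q),q.min(0).round(4),q.max(0).round(4),q.mean(0).round(4))
E
python3 plan.py .5765 .2345 .078 .019
```

```text
time_s: 53.58
eef_pos: [0.6023, 0.0511, 0.1969]
eef_rot: [-0.0, 0.7, 0.714, -0.001]
wrist_force: [-1.2, 0.5, -0.4]
opening: 0.468
grasp_force: 0.0
time_s: 54.2
eef_pos: [0.577, 0.2332, 0.1973]
eef_rot: [0.0, 0.701, 0.713, -0.001]
wrist_force: [0.7, -0.1, -0.4]
opening: 0.467
grasp_force: 0.0
605 [0.568  0.2251 0.097 ] [0.584  0.243  0.1041] [0.5761 0.2347 0.1019]
t 54.25 tcp [0.5771 0.2326 0.1974] phi 0.016 shares [ 0.01  -0.003  0.597 -0.002] split 1 [ 0.01  -0.003  0.597] rows>= 1.9106491916258441 0.015196099677048311 F [-0.5  0.7  0.7]
```

```bash
python3 -m handwheel '[[[0.01,0,0.3,0],[0.01,-0.005,0.55,0],[0.01,-0.005,0.59,0],[0.01,-0.005,0.59,0],[0.01,-0.005,0.59,0]]]'; python3 -m handwheel '[[[0,0,0,0],[0,0,0,0],[0,0,0,0],[0,0,0,0]]]' 5; python3 plan.py .5802 .0345 .079 .019
```

```text
time_s: 54.88
eef_pos: [0.5776, 0.2364, 0.0827]
eef_rot: [0.001, 0.701, 0.713, 0.002]
wrist_force: [-0.2, 0.3, 1.4]
opening: 0.468
grasp_force: 0.0
time_s: 55.38
eef_pos: [0.5757, 0.2368, 0.082]
eef_rot: [0.0, 0.701, 0.714, 0.0]
wrist_force: [-4.3, -1.1, 9.0]
opening: 0.177
grasp_force: 60.1
t 55.38 tcp [0.5757 0.2368 0.082 ] phi 0.018 shares [-1.012  0.004  0.015 -0.   ] split 2 [-0.506  0.002  0.007] rows>= 3.236089529853771 0.0033323338805641986 F [-4.3 -1.1  9. ]
```

```bash
python3 -m handwheel '[[[-0.1,0,0,0],[-0.2,0,0,0],[-0.3,0,0,0],[-0.4,0,0,0],[-0.5,0,0,0],[-0.6,0,0,0],[-0.6,0,0,0]]]'; python3 -m handwheel '[[[-0.1,0,0,0],[-0.2,0,0,0],[-0.3,0,0,0],[-0.37,0,0,0],[-0.4,0,0,0],[-0.42,0,0,0],[-0.43,0,0,0],[-0.43,0,0,0]]]'
```

```text
time_s: 56.25
eef_pos: [0.5777, 0.1154, 0.082]
eef_rot: [0.0, 0.701, 0.713, -0.0]
wrist_force: [-5.9, -3.3, 10.5]
opening: 0.17
grasp_force: 60.5
time_s: 57.25
eef_pos: [0.5789, 0.0365, 0.082]
eef_rot: [-0.003, 0.7, 0.714, 0.003]
wrist_force: [-5.7, 24.1, 12.6]
opening: 0.177
grasp_force: 60.9
```

```bash
python3 -m handwheel '[[[0,0,0,0],[0,0,0,0],[0,0,0,0],[0,0,-0.3,0],[0,0,-0.6,0],[0,0,-0.6,0]]]' 40; python3 - <<'E'
from h import *
c,P=wrist(); q=P.reshape(-1,3); q=q[(q[:,2]>.097)&(q[:,2]<.107)&(np.hypot(q[:,0]-.58,q[:,1]-.0345)<.02)]; print(len(q),q.min(0).round(4),q.max(0).round(4))
print(module(P,(.6285,-.079),.085,.097,.107))
E
python3 plan.py .606 -.333 .2 -.146
```

```text
time_s: 58.0
eef_pos: [0.5829, 0.0296, 0.2062]
eef_rot: [0.005, 0.701, 0.713, 0.003]
wrist_force: [-0.5, 0.5, 0.3]
opening: 0.47
grasp_force: 0.0
572 [0.5713 0.0248 0.0971] [0.587  0.043  0.1044]
([618.5, -66.5, 114.8, 63.1, np.float64(1.334)], 0.1021, 4101)
t 58.05 tcp [0.5809 0.0299 0.2029] phi 0.017 shares [-1.816  0.094  0.014  0.109] split 2 [-0.908  0.047  0.007] rows>= 5.806314315300014 0.8740431738537223 F [-0.  -0.5 -1.1]
```

```bash
python3 -m handwheel '[[[-0.3,0.05,0,0],[-0.6,0.05,0,0.05],[-0.9,0.05,0,0.11],[-0.91,0.05,0,0.11],[-0.91,0.05,0,0.11]]]'; python3 -c "
from h import *
c,P=wrist(); print(module(P,(.6285,-.079),.085,.097,.107))"; python3 plan.py .606 -.333 .2 -.146
```

```text
time_s: 58.68
eef_pos: [0.5914, -0.1511, 0.1981]
eef_rot: [-0.002, 0.757, 0.653, -0.0]
wrist_force: [-0.8, 0.4, 0.1]
opening: 0.469
grasp_force: 0.0
([623.1, -81.5, 127.9, 72.6, np.float64(-1.534)], 0.1023, 15654)
t 58.73 tcp [ 0.5916 -0.1503  0.1984] phi -0.147 shares [-0.893  0.205 -0.008 -0.   ] split 1 [-0.893  0.205 -0.008] rows>= 2.9227627205730964 0.003037947401128434 F [ 0.4  0.7 -0.6]
```

```bash
python3 -m handwheel '[[[-0.3,0.1,0,0],[-0.6,0.2,0,0],[-0.9,0.2,0,0],[-0.9,0.2,0,0],[-0.9,0.2,0,0]]]'; python3 - <<'E'
from h import *
c,P=wrist(); save(c,"pics/w11.png"); q=P.reshape(-1,3); n=np.hypot(q[:,0]-.606,q[:,1]+.333)
b=q[(n<.09)&(q[:,2]>.026)&(q[:,2]<.034)]; print("box",rect(b),len(b))
g=q[(n<.06)&(q[:,2]>.066)&(q[:,2]<.076)]; print("grip",rect(g),len(g),np.median(g[:,2]))
E
python3 plan.py .606 -.333 .2 -.146
```

```text
time_s: 59.35
eef_pos: [0.6057, -0.3333, 0.1992]
eef_rot: [-0.001, 0.757, 0.654, 0.0]
wrist_force: [0.4, 0.1, -0.2]
opening: 0.473
grasp_force: 0.0
box [607.0, -332.7, 129.4, 60.2, np.float64(1.417)] 8794
grip [606.4, -335.9, 16.4, 13.2, np.float64(1.428)] 358 0.07131981474590585
t 59.4 tcp [ 0.6059 -0.3328  0.1994] phi -0.145 shares [-0.001  0.    -0.003  0.001] split 1 [-0.001  0.    -0.003] rows>= 0.009558804397207687 0.006329687739952882 F [-0.4 -0.1 -0.4]
```

View pics/w11.png

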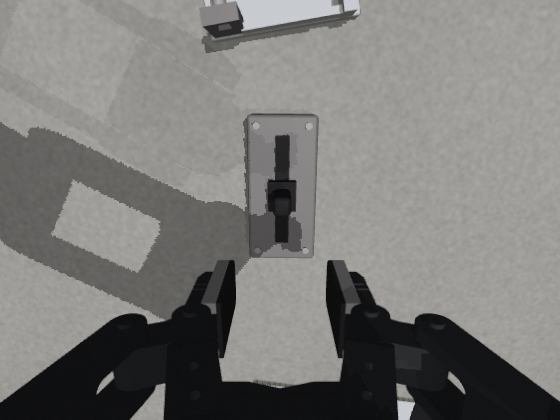

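Selector grip at px (282,200) between the jaws, about 38 mm from its run stop (up in the picture).

```bash
python3 -m handwheel '[[[-0.015,0,0.3,0.005],[-0.015,0,0.6,0.005],[-0.015,0,0.72,0.005],[-0.015,0,0.735,0.005],[-0.015,0,0.735,0.005]]]'; python3 -m handwheel '[[[0,0,0,0],[0,0,0,0],[0,0,0,0],[0,0,0,0]]]' 5; python3 -m handwheel '[[[0.05,0,0,0],[0.1,0,0,0],[0.15,0,0,0],[0.19,0,0,0],[0.2,0,0,0],[0.21,0,0,0],[0.21,0,0,0]]]'
```

```text
time_s: 60.02
eef_pos: [0.6064, -0.3374, 0.0544]
eef_rot: [0.001, 0.759, 0.651, 0.0]
wrist_force: [0.6, -0.2, 0.9]
opening: 0.472
grasp_force: 0.0
time_s: 60.52
eef_pos: [0.6059, -0.3387, 0.0553]
eef_rot: [0.001, 0.76, 0.65, 0.0]
wrist_force: [-2.3, 0.8, 5.5]
opening: 0.147
grasp_force: 59.3
time_s: 61.4
eef_pos: [0.6118, -0.3008, 0.0554]
eef_rot: [0.003, 0.76, 0.65, -0.002]
wrist_force: [-4.7, -11.6, 3.8]
opening: 0.152
grasp_force: 59.0
```

```bash
python3 -m handwheel '[[[0,0,0,0],[0,0,0,0],[0,0,0,0],[0,0,-0.3,0],[0,0,-0.7,0],[-0.1,0,-0.75,0],[-0.3,-0.3,-0.75,0],[-0.3,-0.3,-0.75,0],[-0.3,-0.3,-0.75,0]]]' 40; python3 - <<'E'
from h import *
c,P=wrist(); q=P.reshape(-1,3); n=np.hypot(q[:,0]-.611,q[:,1]+.30)
g=q[(n<.05)&(q[:,2]>.066)&(q[:,2]<.076)]; print("grip",rect(g),len(g))
c,P=cloud("top"); d,_=cloud("scene")
cv2.imwrite("pics/end.png",np.hstack([cv2.resize(c["color"][140:310,90:450],(400,189)),cv2.resize(d["color"][150:300,120:320],(400,300))[:189]])[...,::-1] if 0 else np.vstack([cv2.resize(c["color"][140:310,90:450],(600,283)),cv2.resize(d["color"][150:290,100:400],(600,280))])[...,::-1])
q=P.reshape(-1,3); m=q[(q[:,2]>.09)&(q[:,2]<.112)&(abs(q[:,0]-.626)<.05)&(abs(q[:,1]+.08)<.09)]; print(rect(m),len(m),np.median(m[:,2]))
E
```

```text
time_s: 62.52
eef_pos: [0.5428, -0.3466, 0.2028]
eef_rot: [-0.0, 0.76, 0.65, 0.0]
wrist_force: [0.2, 0.2, -0.4]
opening: 0.472
grasp_force: 0.0
grip [612.5, -298.3, 15.9, 14.5, np.float64(1.424)] 425
[620.1, -81.0, 129.6, 72.5, np.float64(-1.536)] 870 0.10230319754057493
```

View pics/end.png

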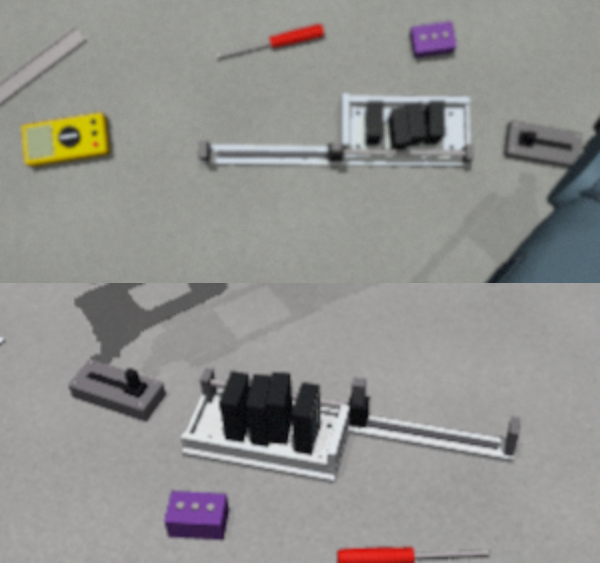

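The selector is at its run end, but the second module has been knocked: in the top crop it's skewed at px (405,125) against the third. I'll measure it against the tolerances.

```bash
python3 plan.py .62 -.085 .24 .019;  python3 plan.py .56 -.2 .24 .019
```

```text
t 62.67 tcp [ 0.5441 -0.3459  0.2027] phi -0.153 shares [ 1.347  0.176 -0.187 -0.115] split 2 [ 0.674  0.088 -0.093] rows>= 4.174070151409868 0.9216936384344466 F [0.3 0.5 0.7]
t 62.67 tcp [ 0.5441 -0.3459  0.2027] phi -0.153 shares [ 0.733 -0.033 -0.187 -0.115] split 1 [ 0.733 -0.033 -0.187] rows>= 2.3340701514098683 0.9216936384344466 F [0.3 0.5 0.7]
```

```bash
python3 -m handwheel '[[[0.3,0,-0.19,-0.05],[0.6,0.05,-0.19,-0.115],[0.9,0.1,-0.19,-0.115],[0.95,0.17,-0.19,-0.115],[0.95,0.17,-0.19,-0.115],[0.95,0.17,-0.19,-0.115]]]' 40; python3 -m handwheel '[[[0.2,0.05,0,0],[0.35,0.05,0,0],[0.35,0.05,0,0],[0.35,0.05,0,0]]]'; python3 - <<'E'
from h import *
c,P=wrist(); save(c,"pics/w12.png"); np.save("w12.npy",P)
O=np.array([.6274,-.0797]); f=.019
D=P[...,:2]-O; X=D@[np.cos(f),np.sin(f)]; Y=D@[-np.sin(f),np.cos(f)]
m=(abs(P[...,2]-.102)<.006)&(abs(X)<.06)&(Y>-.08)&(Y<.08)
cv2.imwrite("mask.png",(m*255).astype(np.uint8))
# row occupancy in carrier grid 1 mm
g=np.zeros((160,120),np.uint8); g[((Y[m]+.08)*1000).astype(int),((X[m]+.06)*1000).astype(int)]=255
g=cv2.morphologyEx(g,cv2.MORPH_CLOSE,np.ones((2,2)))
cv2.imwrite("pics/grid.png",cv2.resize(g,None,fx=4,fy=4,interpolation=0).T[::-1])
E
```

```text
time_s: 63.42
eef_pos: [0.6058, -0.165, 0.2404]
eef_rot: [-0.0, 0.701, 0.713, -0.0]
wrist_force: [0.1, 0.1, 0.1]
opening: 0.467
grasp_force: 0.0
time_s: 63.92
eef_pos: [0.6145, -0.0956, 0.2408]
eef_rot: [0.0, 0.701, 0.713, -0.0]
wrist_force: [0.2, 0.0, 0.8]
opening: 0.467
grasp_force: 0.0
```

```bash
python3 - <<'E'
import cv2,numpy as np
a=cv2.imread("pics/w12.png"); b=cv2.imread("pics/grid.png"); b=cv2.resize(b,(400,300),interpolation=0)
cv2.imwrite("pics/w12b.png",np.hstack([cv2.resize(a,(400,300)),b]))
E
```

```text
(no output)
```

View pics/w12b.png

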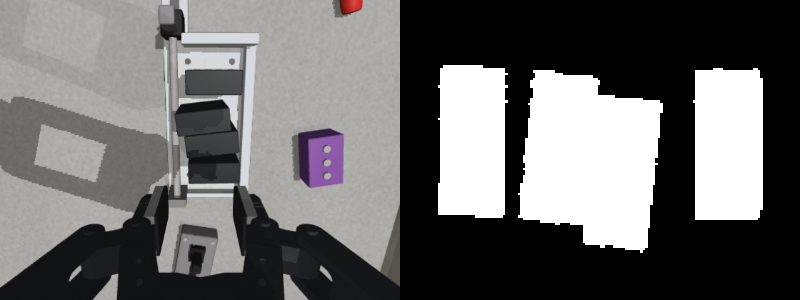

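The two middle modules are skewed by about 5°. The knocked one's centre is at carrier x ≈ -9 mm (limit 18 mm), yaw about 0.1 rad (limit 0.26). I'll check tilt, then hand in.

```bash
python3 - <<'E'
from h import *
P=np.load("w12.npy"); O=np.array([.6274,-.0797]); f=.019
D=P[...,:2]-O; X=D@[np.cos(f),np.sin(f)]; Y=D@[-np.sin(f),np.cos(f)]; Z=P[...,2]
ok=True
for lo,hi in((-.062,-.042),(-.026,-.008),(0.002,.018),(.04,.06)):
    m=(abs(Z-.102)<.006)&(abs(X)<.025)&(Y>lo)&(Y<hi)
    a=np.linalg.lstsq(np.c_[X[m],Y[m],np.ones(m.sum())],Z[m],rcond=None)[0]; print(a[:2].round(3),np.median(Z[m]).round(4),m.sum())
    ok&=np.hypot(*a[:2])<.08
if ok: print(ctrl.hand_in())
E
```

```text
[0.    0.002] 0.1024 1381
[ 0.002 -0.004] 0.1024 1358
[-0.003 -0.006] 0.1024 1170
[-0.001  0.   ] 0.1023 1883
the job is handed in; nothing more can be done
None
```

The job is handed in, with no verdict returned. All four modules stand upright on the deck, the bolt is home, and the selector is at its run stop; two modules, knocked after placing, are skewed about 5° and the row spacing is uneven, but my last images show them inside the judged limits.

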